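Rack the drying trays and stack the snack cartons on top

ROBOT

A 6-joint arm with a two-finger parallel gripper is mounted at the origin on the work surface. World frame = base frame: x ahead of the robot, y to its left, z up, the work surface at z = 0. Lengths are in mm, angles in rad, forces in N, time in s.
With the tool pointing down it reaches from about 350 to 875 mm from the base axis. Payload 4.2 kg.
Tool frame: the origin (TCP) lies at the very end of the fingers, on their centre line; the grasp point (between the pads) lies arm.grip_point_offset behind it (arm.grip_point_offset is the distance from the TCP to the grasp point, in mm); z points along the fingers, y is the line along which they close (so a half turn about z gives the same grasp; the last joint's range is limited). The gripper opens to 85 mm and grips with 20 to 120 N. Pads are 22 mm wide; open, the fingers measure 114 mm over their backs; the gripper's body (76 mm by 85 mm) begins 54 mm behind the grasp point. The pads swing forward as they close: fully open they stand 13 mm farther back than shut.
Start: joints at [-0.93, 0.385, 0.008, 0, -1.194, -0.259], TCP at [232.883, -579.97, 231.312] pointing down, gripper open.
Joint ranges: [-3.14, 3.14], [-1.21, 2.06], [-1.07, 1.41], [-3.16, 2.05], [-2.99, -0.16], [-3.1, 3.1]. Speed limits (rad/s): [2.79, 2.79, 3.14, 3.14, 3.14, 3.14].

INTERFACE

Orientations are given as a unit quaternion [x, y, z, w].
In Python, from bench import arm, cams, ticket gives the robot as it stands.
- The arm moves only by the tool servo_tool, never from a script. Its argument "commands" is a list that holds one entry, the list of rows, each a list of 7 numbers: the closure in counts, from 0 (fully open) to 255 (shut), then the shift along the tool's x, y, z in m, then the turn, a rotation vector about the tool's x, y, z in degrees. In form: [[[grip, x, y, z, ax, ay, az], ...]]. A call has 1 to 10 rows; each row shifts and turns the commanded pose from where the row before left it, along the tool's axes as they then stand; what a row does not reach is not made up. A row lasts 1/12 s, in which the tool goes at most 41.7 mm and 7.16 degrees, less where a joint would pass 70% of its speed; a pose out of reach is approached as far as the arm can. A call with a gripper value outside its range is refused whole. The fingers move at their own pace and stop on an object; the grip force is fixed at half the most. Time passes only in rows, so rows that do not move let the fingers close. It gives the time, the measured TCP pose, the force, the opening and the grip force at its end, in the units of the state.
- arm.read_state(): the state, without advancing time (a new reading comes with each control period).
- cams.get_image(name): name is "scene" or "top"; returns a dict with "frame" (400x640x3 uint8, blue, green, red), "K" (3x3 intrinsics, pixels), "T" (4x4, takes a point from camera to world coordinates). Camera axes: x right, y up, looking along -z (the intrinsics and any distortion apply to the point x, -y, -z); pixel columns grow to the right and rows downward; lengths in mm; the calibration is good to about 2 mm. A picture is of the moment at which its call begins. There is no depth.
- ticket.job_done(): hands the job in; it is judged then, once.
The state is a dict: "clock": time; "joints": joint angles; "joint_vel": joint speeds; "joint_efforts": joint torques, N m; "position": TCP position; "ee_rot": TCP orientation; "contact_force": force on the tool from outside, world axes, zero at the start; "wrist_torque": the same for the moment, N m; "gripper_width": finger opening in mm; "grasp_force": force on a finger pad.
Only numpy, scipy, OpenCV 4.12 (cv2) and the standard library are available. Lean on these libraries where they do the work, as an engineer would, in place of code of your own. Each camera call takes 0.05 s, during which the arm holds its last target. There are 200 camera calls.

TASK

Put the snack stand together: set every white tray on the stand, one above another, with its corner tubes over the four posts and each tray level and fully down. When all the trays are on, stack every closed carton squarely in one straight upright column on the raised centre block of the topmost tray, centred on it and lengthwise along the long side of the tray. Do not knock about or tip the spice jar, the green-labelled can or the mug.

Things in the scene. Friction and masses are not known exactly. Their poses are not given: they have to be found in the camera images.
- stand: Fixed stand: dark steel base plate 150 mm (x) by 200 mm (y), 12 mm thick, with four round steel posts 10 mm across at x +-47, y +-72 mm; their tops, tapered over the last 12 mm, are 155 mm above the table. Origin: centre of its underside, on the table; x short side, y long side, z up. The lowest tray rests on the base plate, 12 mm up.
- tray1: White tray, 120 x 163 mm, 0.25 kg; floor 4 mm, rims 16 mm high. Origin: centre of underside; x short side, y long side, z up. Lifted by a solid centre block 52 mm (x) by 60 mm (y), its top 34 mm above the underside. Corner tubes at x +-47, y +-72 mm: 45 mm tall, 19 mm square outside, 13 mm square holes right through. A tray on top rests on these tubes, 45 mm higher.
- tray2: Another tray, just like tray1. Two or three trays are present. A half turn about z makes no difference to a tray. Always None if absent.
- tray3: Another tray, just like tray1. Always None if absent.
- carton1: Closed brown carton with a paler upper band, 56 mm (x) by 84 mm (y) by 40 mm tall, rigid, 0.12 kg, the same after a half turn. Origin: centre of its underside, y along its length, z up. 3 or 4 cartons are present; always None if absent.
- carton2: Closed brown carton with a paler upper band, 56 mm (x) by 84 mm (y) by 40 mm tall, rigid, 0.12 kg, the same after a half turn. Origin: centre of its underside, y along its length, z up. 3 or 4 cartons are present; always None if absent.
- carton3: Closed brown carton with a paler upper band, 56 mm (x) by 84 mm (y) by 40 mm tall, rigid, 0.12 kg, the same after a half turn. Origin: centre of its underside, y along its length, z up. 3 or 4 cartons are present; always None if absent.
- carton4: Closed brown carton with a paler upper band, 56 mm (x) by 84 mm (y) by 40 mm tall, rigid, 0.12 kg, the same after a half turn. Origin: centre of its underside, y along its length, z up. 3 or 4 cartons are present; always None if absent.
- spice_jar: Bystander, to be left alone: small glass spice jar with a black cap, 36 mm across, 70 mm tall. Origin: centre of its underside.
- can: Bystander, to be left alone: food can with a green label, 68 mm across, 90 mm tall. Origin: centre of its underside.
- mug: Bystander, to be left alone: white mug, 76 mm across, 85 mm tall. Origin: centre of its underside.
Not all that is in view belongs to the job. Leave any blue or pink look-alike of the carton3 alone.

How it is judged (in metres and radians):
On the way:
1. every tray present is on the stand, over all four posts, level and fully down (horizontal distance between each of tray1, tray2, tray3 and stand below 0.004 m and angle between the x axis of each of tray1, tray2, tray3 and the x axis of stand, either way round below 0.06 rad and angle between each of tray1, tray2, tray3's own z axis and vertical below 0.035 rad and (z of tray1 in the frame of stand between 0.008 and 0.016 m or z of tray1 in the frame of stand between 0.053 and 0.061 m or z of tray1 in the frame of stand between 0.098 and 0.106 m) and linear speed of each of tray1, tray2, tray3 below 0.02 m/s and (z of tray2 in the frame of stand between 0.008 and 0.016 m or z of tray2 in the frame of stand between 0.053 and 0.061 m or z of tray2 in the frame of stand between 0.098 and 0.106 m) and (z of tray3 in the frame of stand between 0.008 and 0.016 m or z of tray3 in the frame of stand between 0.053 and 0.061 m or z of tray3 in the frame of stand between 0.098 and 0.106 m)), for 0.2 s.
At the end, for the whole second after the job is handed in: Every tray is over the four posts, centred within 4 mm, level (0.035 rad), fully down (4 mm). Every carton stands in one column above all trays: within 10 mm of the stand's centre in plan, length along the stand's y (0.15 rad), tilt under 0.05 rad. All at rest (20 mm/s) (all of step 1 and horizontal distance between each of carton1, carton2, carton3, carton4 and stand below 0.01 m and angle between the y axis of each of carton1, carton2, carton3, carton4 and the y axis of stand, either way round below 0.15 rad and angle between each of carton1, carton2, carton3, carton4's own z axis and vertical below 0.05 rad and linear speed of each of carton1, carton2, carton3, carton4 below 0.02 m/s and z of each of carton1, carton2, carton3, carton4 in the frame of tray1 above 0.028 m and z of each of carton1, carton2, carton3, carton4 in the frame of tray2 above 0.028 m and z of each of carton1, carton2, carton3, carton4 in the frame of tray3 above 0.028 m); the robot touches nothing.
It fails at once if the spice jar is knocked aside (6 cm) or tipped (distance of spice_jar from where it was at the start of the episode above 0.06 m or angle between spice_jar's own z axis and vertical above 0.5 rad).
It fails at once if the can is knocked aside (6 cm) or tipped (distance of can from where it was at the start of the episode above 0.06 m or angle between can's own z axis and vertical above 0.5 rad).
It fails at once if the mug is knocked aside (6 cm) or tipped (distance of mug from where it was at the start of the episode above 0.06 m or angle between mug's own z axis and vertical above 0.5 rad).
Of tray1, tray2, tray3 only 2 to 3 are there at a start; the rules pass over those that are not, and their reading is None.
Of carton1, carton2, carton3, carton4 only 3 to 4 are there at a start; the rules pass over those that are not, and their reading is None.
At some moment in a run one of tray1, tray2, tray3 may be knocked a few centimetres aside while the robot is not near it.
Once in a run the grip may slacken for a moment while it holds something.
It also fails if it takes over 210 s, if anything falls off the work surface, if the arm or the gripper's body presses on something with over 40 N, if the wrist force passes 120 N, or if a joint passes its speed limit or range.

## Working session

There is one attempt and no reset: what is moved stays moved. The work goes in short steps, Python scripts to look and compute and a tool call to move; the robot and the scene stay as the last step left them, time stands still between calls to the robot, and variables do not carry over. Pictures are saved under pics/ and viewed, at most 14 in all, crops included, and the job is handed in when it is done.

Besides the shell and the picture viewer there is one more tool, called after "Emit:" by a JSON object that holds its "api" and its "payload". servo_tool: Moves the arm, as the interface text tells. Its arguments: {"type":"object","properties":{"commands":{"type":"array","items":{"type":"array","items":{"type":"array","items":{"type":"number"}}}}},"required":["commands"]}

```bash
mkdir -p pics; ls
python3 - <<'E'
from bench import arm,cams
import cv2
s=arm.read_state();print(s, arm.grip_point_offset)
for n in("scene","top"):
    d=cams.get_image(n);cv2.imwrite(f"pics/{n}0.png",d["frame"]);print(n,d["K"],d["T"],d.keys())
E
```

```text
pics
{'clock': 0.0, 'joints': array([-9.30387718e-01,  3.85548965e-01,  6.62764360e-03, -5.35060678e-04,
       -1.19401649e+00, -2.58594835e-01]), 'joint_vel': array([-1.55921839e-03, -6.02373956e-04, -7.63164282e-05,  1.10731775e-03,
        6.39245072e-04,  1.04713196e-03]), 'joint_efforts': array([-7.33172928e-04, -3.92285657e+01,  1.88405514e+01,  4.18616652e+00,
       -4.66080179e-03, -3.16801412e-06]), 'position': array([ 232.6782529 , -579.43414891,  230.22154008]), 'ee_rot': array([-1.89652363e-01,  9.81850688e-01,  1.07242389e-03, -2.41297076e-04]), 'contact_force': array([-0.1426719 ,  0.51360528, -0.26591658]), 'wrist_torque': array([-0.00481786, -0.01123757, -0.02927993]), 'grasp_force': 0.0, 'gripper_width': 85.31256518566913} 18.700000000000003
scene [[364.89810005   0.         316.06442314]
 [  0.         364.89810005 198.68977832]
 [  0.           0.           1.        ]] [[ 8.92897456e-01 -2.58746837e-01  3.68489087e-01  8.99766302e+02]
 [ 4.49738738e-01  5.51890131e-01 -7.02248069e-01 -7.39041467e+02]
 [-2.16610240e-02  7.92759331e-01  6.09149770e-01  6.85705715e+02]
 [ 0.00000000e+00  0.00000000e+00  0.00000000e+00  1.00000000e+00]] dict_keys(['frame', 'K', 'T'])
top [[373.7505913    0.         322.50273105]
 [  0.         373.7505913  206.40358147]
 [  0.           0.           1.        ]] [[-2.51797333e-02  9.89311735e-01 -1.43625458e-01  3.85266157e+02]
 [-9.99601189e-01 -2.67538177e-02 -9.03860969e-03  8.87234987e+00]
 [-1.27845320e-02  1.43340589e-01  9.89590840e-01  1.06260357e+03]
 [ 0.00000000e+00  0.00000000e+00  0.00000000e+00  1.00000000e+00]] dict_keys(['frame', 'K', 'T'])
```

View pics/scene0.png

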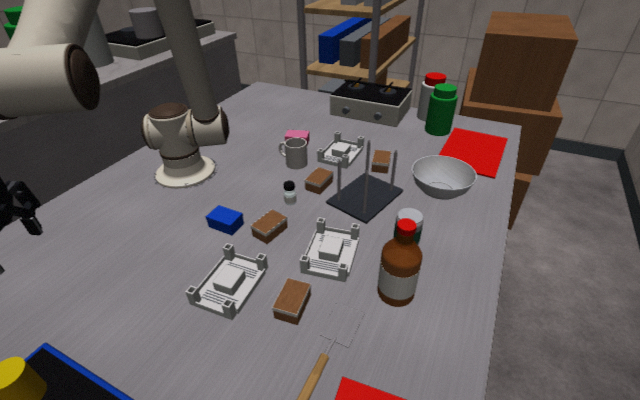

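View pics/top0.png

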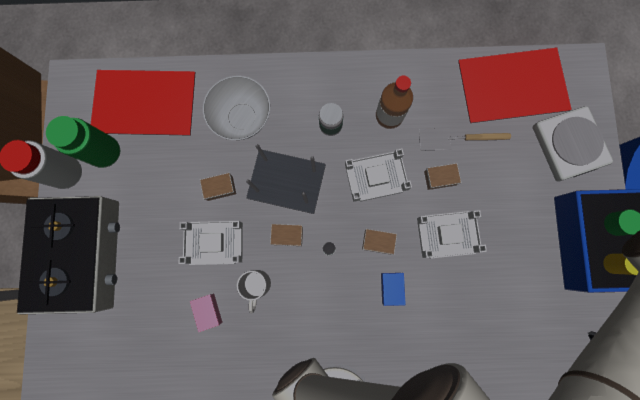

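The top view shows trays at (211,243), (378,176) and (452,235), and the stand at (287,181).

Candidates for cartons, by top-view pixel:
- **Brown, wanted:** (218,187), (287,235), (379,242), (443,176).
- **Look-alikes, left alone:** blue (394,289), pink (205,313).

The mug is at (253,285), the jar at (329,248) and the can at (331,118).

```bash
cat > h.py <<'E'
import numpy as np,cv2
from bench import arm,cams
def grab(n,save=None):
    d=cams.get_image(n)
    if save: cv2.imwrite(f"pics/{save}.png",d["frame"])
    return d
def ray(d,uv):
    uv=np.asarray(uv,float).reshape(-1,2);K=d["K"]
    p=np.c_[(uv[:,0]-K[0,2])/K[0,0],-(uv[:,1]-K[1,2])/K[1,1],-np.ones(len(uv))]
    return d["T"][:3,3],p@d["T"][:3,:3].T
def plane(d,uv,z):
    o,r=ray(d,uv);return (o+r*((z-o[2])/r[:,2:]))
def proj(d,P):
    P=np.asarray(P,float).reshape(-1,3);T=d["T"];K=d["K"]
    p=(P-T[:3,3])@T[:3,:3]
    return np.c_[K[0,0]*p[:,0]/-p[:,2]+K[0,2],K[1,1]*-p[:,1]/-p[:,2]+K[1,2]]
def rect(mask,d,z,amin=100,amax=4000):
    out=[]
    for c in cv2.findContours(mask,cv2.RETR_EXTERNAL,cv2.CHAIN_APPROX_NONE)[0]:
        a=cv2.contourArea(c)
        if not amin<a<amax: continue
        w=plane(d,c.reshape(-1,2),z)[:,:2].astype(np.float32)
        (x,y),(a1,b1),t=cv2.minAreaRect(w)
        if a1>b1: a1,b1,t=b1,a1,t+90
        yaw=(t+90)%180-90   # direction of short side vs world x, deg
        m=cv2.moments(c);out.append((round(x,1),round(y,1),round(yaw,1),round(a1),round(b1),round(m["m10"]/m["m00"]),round(m["m01"]/m["m00"])))
    return out
E
python3 - <<'E'
from h import *
d=grab("top");f=d["frame"];hsv=cv2.cvtColor(f,cv2.COLOR_BGR2HSV)
H,S,V=cv2.split(hsv)
br=((H<20)&(S>70)).astype(np.uint8)*255; br[:140]=0;br[300:]=0;br[:,:150]=0;br[:,510:]=0
print("carton",rect(br,d,40))
print(hsv[235,287],hsv[181,287],hsv[243,190],hsv[250,240],hsv[230,290])
# stand
dk=(V<75).astype(np.uint8)*255
dk[:140]=0;dk[220:]=0;dk[:,:235]=0;dk[:,340:]=0
dk=cv2.morphologyEx(dk,cv2.MORPH_OPEN,np.ones((7,7)))
print("stand",rect(dk,d,12))
def up(x0,y0,w,h,s): return cv2.resize(f[y0:y0+h,x0:x0+w],None,fx=s,fy=s,interpolation=cv2.INTER_CUBIC)
cv2.imwrite("pics/c1.png",np.vstack([np.hstack([up(240,140,95,75,4),up(170,205,95,75,4)]),np.hstack([up(335,140,95,75,4),up(405,200,95,75,4)])]))
E
```

```text
carton [(433.9, -134.7, -10.5, 53, 81, 380, 241), (458.8, 120.2, -1.5, 52, 82, 286, 234), (601.4, 314.2, 12.2, 53, 81, 216, 185), (613.2, -321.9, 7.5, 53, 81, 444, 175)]
[ 14 103 109] [110  36  63] [120   5 161] [128   6 161] [ 13 104 108]
stand [(615.4, 122.3, -14.5, 149, 200, 286, 181)]
```

View pics/c1.png

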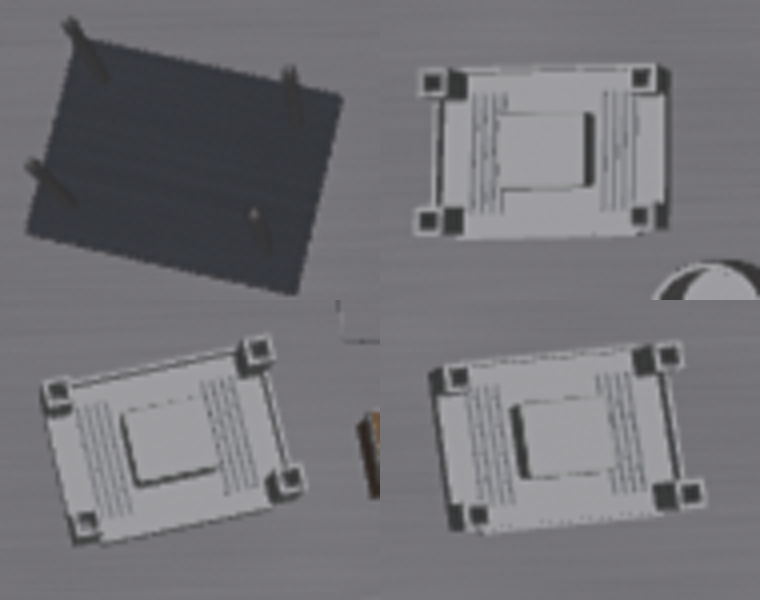

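The crop confirms the bare stand with four posts and three identical white trays, each with four dark tube holes and a raised block. Next I measure the holes and the post tops.

```bash
cat >> h.py <<'E'
def holes(d,picks,z=45,half=3):
    g=cv2.cvtColor(d["frame"],cv2.COLOR_BGR2GRAY).astype(float);out=[]
    for u,v in picks:
        x0,y0=int(round(u)),int(round(v))
        for _ in range(2):
            w=g[y0-half:y0+half+1,x0-half:x0+half+1];k=np.clip(135-w,0,None)
            r=half-1; m=np.zeros_like(k);m[half-r:half+r+1,half-r:half+r+1]=1;k=k*m
            yy,xx=np.mgrid[-half:half+1,-half:half+1]
            cu,cv_=x0+(k*xx).sum()/k.sum(),y0+(k*yy).sum()/k.sum()
            x0,y0=int(round(cu)),int(round(cv_))
        out.append((cu,cv_))
    return np.array(out)
def fit(w,model=[(47,72),(47,-72),(-47,72),(-47,-72)]):
    """rigid fit; picks ordered (+x+y),(+x-y),(-x+y),(-x-y)"""
    m=np.array(model,float);w=np.asarray(w)[:,:2];c=w.mean(0);mc=m-m.mean(0);q=w-c
    a=np.arctan2((mc[:,0]*q[:,1]-mc[:,1]*q[:,0]).sum(),(mc*q).sum())
    R=np.array([[np.cos(a),-np.sin(a)],[np.sin(a),np.cos(a)]])
    return c-R@m.mean(0),np.degrees(a),np.round(q-mc@R.T,1)
E
python3 - <<'E'
from h import *
np.set_printoptions(precision=1,suppress=True)
d=grab("top")
def pk(L,ox,oy,cx,cy): return [((a-cx)/4+ox-.4,(b-cy)/4+oy-.4) for a,b in L]
T={"A":pk([(432,82),(641,77),(428,220),(640,215)],170,205,380,0),
"B":pk([(58,392),(259,350),(87,522),(291,480)],335,140,0,300),
"C":pk([(458,377),(669,355),(479,515),(691,492)],405,200,380,300)}
for k,p in T.items():
    h=holes(d,p);c,a,r=fit(plane(d,h,45));print(k,h.ravel(),c,a,r.ravel())
p=pk([(70,22),(290,72),(33,163),(254,213)],240,140,0,0)
c,a,r=fit(plane(d,p,153));print("stand posts",c,a,r.ravel())
s=grab("scene")
for z in(153,):
  print(proj(s,[[615+47,122,0]]))
for k,z in(("tops",155),):
    R=np.array([[np.cos(np.radians(a)),-np.sin(np.radians(a))],[np.sin(np.radians(a)),np.cos(np.radians(a))]])
    print(proj(s,[np.r_[c+R@np.array(m),z] for m in[(47,72),(47,-72),(-47,72),(-47,-72)]]))
for b,z,n in (((253,285),85,"mug"),((331,113),90,"can"),((329,248),70,"jar")): print(n,plane(d,[b],z))
f=s["frame"][120:300,180:420];cv2.imwrite("pics/s1.png",cv2.resize(f,None,fx=3.3,fy=3.3,interpolation=cv2.INTER_CUBIC))
E
```

```text
A [182.7 225.2 234.7 223.9 181.7 259.8 234.4 258.5] [444.1 331.6] -0.04068106444704564 [ 0.  -0.5 -0.1  0.6  0.  -0.5  0.   0.3]
B [349.2 162.2 399.4 151.8 356.8 194.4 407.4 184. ] [ 622.7 -139.1] 10.403694608974176 [-0.1  0.3 -0.3  0.2  0.5 -0.5 -0.1  0. ]
C [424.4 218.8 476.9 213.5 429.2 253.2 482.3 248. ] [ 449.9 -334.1] 4.212828364935325 [-0.2 -0.   0.1 -0.1  0.1 -0.1  0.   0.3]
stand posts [615.  121.1] -14.674416668198388 [-0.6 -0.5 -0.6  0.6  0.1 -1.2  1.2  1. ]
[[378.5 201. ]]
[[395.  149. ]
 [365.9 170.1]
 [368.  139.1]
 [338.1 158.3]]
mug [[327.9 201.6  85. ]]
can [[783.1 -11.9  90. ]]
jar [[417.9   3.6  70. ]]
```

View pics/s1.png

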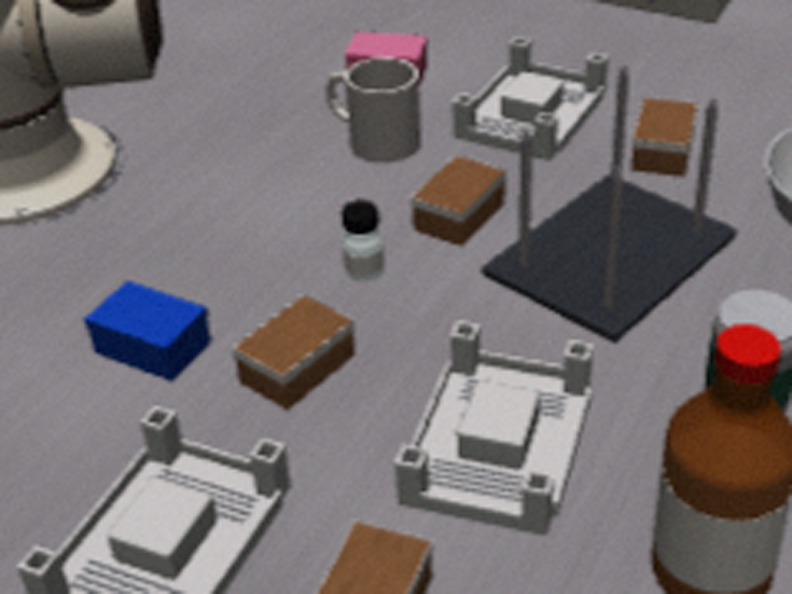

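In the scene crop the four posts stand clear, with tops near (368,141), (396,151), (339,162) and (366,173). Each tray stands free of its neighbours. First grasp: tray C, across its block's 60 mm side.

```bash
cat > plan.py <<'E'
import sys,numpy as np
from scipy.spatial.transform import Rotation as Ro
from bench import arm
def plan(x,y,z,yaw,pos=None,q=None):
    """yaw: wanted angle of tool y in world, deg (mod 180). prints turn, then shift in the turned tool frame"""
    s=arm.read_state();pos=s["position"] if pos is None else pos
    R=Ro.from_quat(s["ee_rot"] if q is None else q)
    cy=R.apply([0,1,0]);cur=np.degrees(np.arctan2(cy[1],cy[0]))
    dy=(yaw-cur+90)%180-90
    a=np.radians(cur+dy);Y=np.array([np.cos(a),np.sin(a),0]);Z=np.array([0,0,-1.]);X=np.cross(Y,Z)
    G=Ro.from_matrix(np.c_[X,Y,Z]);t=(R.inv()*G).as_rotvec(degrees=True)
    d=np.array([x,y,z])-pos
    print("t",round(s["clock"],2),"pos",np.round(s["position"],1),"yaw",round(cur,1),"w",round(s["gripper_width"],1),"F",np.round(s["contact_force"],1),"gf",round(float(s["grasp_force"]),1),"q6",round(s["joints"][5],2))
    print(" turn",np.round(t,2),"shift mm",np.round(G.inv().apply(d),1))
    return np.array([x,y,z]),G.as_quat()
if __name__=="__main__":
    p=q=None
    for a in sys.argv[1:]: p,q=plan(*map(float,a.split(",")),pos=p,q=q)
E
python3 plan.py 450,-334,110,94.2 450,-334,9,94.2
```

```text
t 0.25 pos [ 232.8 -579.7  230.8] yaw 111.9 w 86.0 F [ 0.6 -0.1  0.2] gf 0.0 q6 -0.26
 turn [ 6.000e-02 -1.000e-02  1.767e+01] shift mm [-234.6  229.2  120.8]
t 0.25 pos [ 232.8 -579.7  230.8] yaw 94.2 w 86.0 F [ 0.6 -0.1  0.2] gf 0.0 q6 -0.26
 turn [0. 0. 0.] shift mm [  0.   0. 101.]
```

Emit:
{"api": "servo_tool", "payload": {"commands": [[[0,0,0,0,0,0,5.9],[0,0,0,0,0,0,5.9],[0,0,0,0,0,0,5.9],[0,-0.0235,0.0229,0.0121,0,0,0],[0,-0.0235,0.0229,0.0121,0,0,0],[0,-0.0235,0.0229,0.0121,0,0,0],[0,-0.0235,0.0229,0.0121,0,0,0],[0,-0.0235,0.0229,0.0121,0,0,0],[0,-0.0235,0.0229,0.0121,0,0,0],[0,-0.0235,0.0229,0.0121,0,0,0]]]}}

```text
clock: 1.08
position: [386.1, -406.8, 146.2]
ee_rot: [-0.036, 0.999, -0.0, 0.0]
contact_force: [0.6, -0.2, 0.9]
gripper_width: 85.3
grasp_force: 0.0
```

Emit:
{"api": "servo_tool", "payload": {"commands": [[[0,-0.0235,0.0229,0.0121,0,0,0],[0,-0.0235,0.0229,0.0121,0,0,0],[0,-0.0235,0.0229,0.0121,0,0,0],[0,0,0,0,0,0,0],[0,0,0,0,0,0,0],[0,0,0,0,0,0,0]]]}}

```text
clock: 1.58
position: [450.7, -334.4, 110.3]
ee_rot: [-0.037, 0.999, -0.0, -0.0]
contact_force: [-0.2, -0.3, 0.4]
gripper_width: 85.5
grasp_force: 0.0
```

```bash
python3 plan.py 450,-334,9,94.2
```

```text
t 1.58 pos [ 450.7 -334.4  110.3] yaw 94.2 w 85.5 F [-0.2 -0.3  0.4] gf 0.0 q6 -1.15
 turn [-0.   -0.01  0.01] shift mm [  0.7   0.5 101.3]
```

Emit:
{"api": "servo_tool", "payload": {"commands": [[[0,0,0,0.03,0,0,0],[0,0,0,0.03,0,0,0],[0,0,0,0.02,0,0,0],[0,0,0,0.015,0,0,0],[0,0,0,0.006,0,0,0],[0,0,0,0,0,0,0],[0,0,0,0,0,0,0]]]}}

```text
clock: 2.17
position: [450.8, -335.4, 10.1]
ee_rot: [-0.036, 0.999, -0.0, 0.001]
contact_force: [1.1, 0.1, 0.3]
gripper_width: 85.6
grasp_force: 0.0
```

Emit:
{"api": "servo_tool", "payload": {"commands": [[[255,0,0,0,0,0,0],[255,0,0,0,0,0,0],[255,0,0,0,0,0,0],[255,0,0,0,0,0,0],[255,0,0,0,0,0,0],[255,0,0,0,0,0,0]]]}}

```text
clock: 2.67
position: [451.5, -334.8, 11.1]
ee_rot: [-0.037, 0.999, -0.001, 0.001]
contact_force: [-1.6, 0.8, 5.5]
gripper_width: 59.1
grasp_force: 67.5
```

```bash
python3 plan.py 450,-334,190,94.2; python3 -c "
from bench import arm;print(arm.grip_point_offset)"
```

```text
t 2.67 pos [ 451.5 -334.8   11.1] yaw 94.2 w 59.1 F [-1.6  0.8  5.5] gf 67.5 q6 -1.15
 turn [-0.08  0.13 -0.  ] shift mm [   1.4    0.9 -178.9]
18.700000000000003
```

Emit:
{"api": "servo_tool", "payload": {"commands": [[[255,0,0,-0.01,0,0,0],[255,0,0,-0.03,0,0,0],[255,0,0,-0.04,0,0,0],[255,0,0,-0.04,0,0,0],[255,0,0,-0.04,0,0,0],[255,0,0,-0.03,0,0,0],[255,0,0,0,0,0,0],[255,0,0,0,0,0,0]]]}}

```text
clock: 3.33
position: [451.0, -334.3, 201.5]
ee_rot: [-0.036, 0.999, -0.0, 0.002]
contact_force: [-0.5, -0.3, -3.8]
gripper_width: 58.6
grasp_force: 66.6
```

```bash
python3 plan.py 615,121.5,205,75.5
```

```text
t 3.33 pos [ 451.  -334.3  201.5] yaw 94.2 w 58.6 F [-0.5 -0.3 -3.8] gf 66.6 q6 -1.15
 turn [-0.02  0.27 18.65] shift mm [-44.7 482.4  -3.5]
```

Emit:
{"api": "servo_tool", "payload": {"commands": [[[255,0,0,0,0,0.1,6.2],[255,0,0,0,0,0.1,6.2],[255,0,0,0,0,0,6.2],[255,-0.0032,0.0345,-0.0003,0,0,0],[255,-0.0032,0.0345,-0.0003,0,0,0],[255,-0.0032,0.0345,-0.0003,0,0,0],[255,-0.0032,0.0345,-0.0003,0,0,0],[255,-0.0032,0.0345,-0.0003,0,0,0],[255,-0.0032,0.0345,-0.0003,0,0,0],[255,-0.0032,0.0345,-0.0003,0,0,0]]]}}

```text
clock: 4.17
position: [530.8, -104.3, 198.6]
ee_rot: [0.126, 0.992, -0.0, -0.005]
contact_force: [0.1, -0.0, -3.2]
gripper_width: 58.6
grasp_force: 66.6
```

Emit:
{"api": "servo_tool", "payload": {"commands": [[[255,-0.0032,0.0345,-0.0003,0,0,0],[255,-0.0032,0.0345,-0.0003,0,0,0],[255,-0.0032,0.0345,-0.0003,0,0,0],[255,-0.0032,0.0345,-0.0003,0,0,0],[255,-0.0032,0.0345,-0.0003,0,0,0],[255,-0.0032,0.0345,-0.0003,0,0,0],[255,-0.0032,0.0345,-0.0003,0,0,0],[255,0,0,0,0,0,0],[255,0,0,0,0,0,0],[255,0,0,0,0,0,0]]]}}

```text
clock: 5.0
position: [612.7, 121.8, 200.5]
ee_rot: [0.125, 0.992, -0.001, -0.004]
contact_force: [-0.1, -0.4, -2.9]
gripper_width: 58.8
grasp_force: 66.7
```

```bash
python3 plan.py 615,121.5,205,75.5
python3 - <<'E'
from h import *
t=grab("top");s=grab("scene")
a=cv2.resize(t["frame"][120:240,225:345],None,fx=3.3,fy=3.3,interpolation=cv2.INTER_CUBIC)
b=cv2.resize(s["frame"][80:200,300:420],None,fx=3.3,fy=3.3,interpolation=cv2.INTER_CUBIC)
cv2.imwrite("pics/hv1.png",np.hstack([a,b]))
E
```

```text
t 5.0 pos [612.7 121.8 200.5] yaw 75.6 w 58.8 F [-0.1 -0.4 -2.9] gf 66.7 q6 -2.27
 turn [-0.21 -0.46  0.08] shift mm [-2.3  0.3 -4.5]
```

View pics/hv1.png

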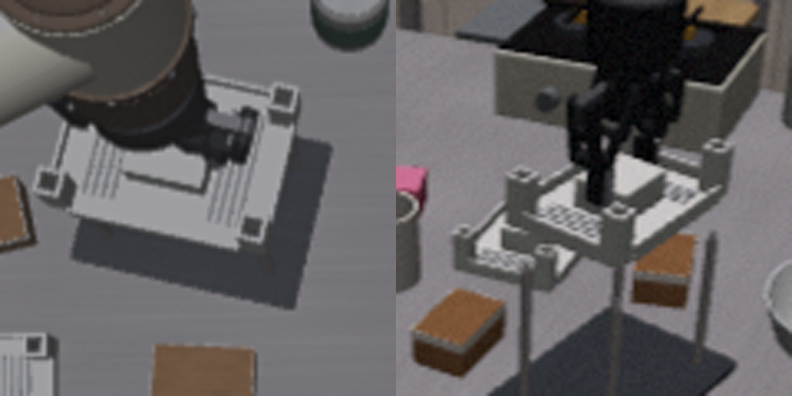

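The held tray shows in both views, level and just above the post tops. Holes in the top view are at (311,150), (240,176) and (301,189). In the scene view they are at (397,125), (338,134) and (367,144).

Run:
```python
from h import *
np.set_printoptions(precision=1,suppress=True)
M=dict(a=(47,72),b=(47,-72),c=(-47,72),d=(-47,-72))
t=grab("top");s=grab("scene")
z=234.5
h=holes(t,[(310.4,149.3),(239.1,175.1),(301,188.4)]);print(h.ravel());print("top",*fit(plane(t,h,z),[M[k] for k in"bcd"]))
h=holes(s,[(396.9,124.5),(366.6,143.8),(337.2,133.2)]);print(h.ravel());print("scene",*fit(plane(s,h,z),[M[k] for k in"abd"]))
P=plane(s,[(368.2,141),(395.5,151),(338.8,162.2)],155)
print("posts scene",*fit(P,[M[k] for k in"cad"]))
# B tray in scene
import itertools
c=np.array([622.7,-139.1]);a=np.radians(10.4);R=np.array([[np.cos(a),-np.sin(a)],[np.sin(a),np.cos(a)]])
pr=proj(s,[np.r_[c+R@np.array(m),45] for m in M.values()]);hh=holes(s,pr);print("B proj",pr.ravel(),"seen",hh.ravel());print(*fit(plane(s,hh,45)))
```

```text
[310.3 148.9 239.2 174.6 301.  188. ]
top [611.6 122.4] -14.122381615056883 [[-0.3 -0. ]
 [ 0.   0.2]
 [ 0.3 -0.2]]
[397.  124.5 366.9 144.2 337.1 134.4]
scene [614.  113.4] -13.313701136063509 [[ 1.2 -0.5]
 [-1.7  2.6]
 [ 0.6 -2.1]]
posts scene [622.7 108.3] -12.265973591710608 [[ 0.5  2.8]
 [-0.4 -0.5]
 [-0.1 -2.3]]
B proj [354.8 225.4 342.4 265.3 320.3 219.3 303.9 257.5] seen [354.6 225.8 342.3 265.6 320.3 220.  304.  257.8]
[ 623.2 -140.5] 10.508236980656301 [[-0.2 -0.3]
 [-0.4  0.5]
 [ 0.7 -1.1]
 [-0.1  0.9]]
```

```bash
python3 plan.py 616.8,121.3,172,75.4
```

```text
t 5.2 pos [613.8 120.9 202.7] yaw 75.5 w 59.0 F [ 0.  -0.5 -2.9] gf 66.7 q6 -2.28
 turn [-0.08 -0.25  0.09] shift mm [-2.8  1.2 30.7]
```

Emit:
{"api": "servo_tool", "payload": {"commands": [[[255,-0.0015,0.0003,0.01,0,-0.2,0],[255,-0.0016,0.0003,0.01,0,0,0],[255,0,0,0.01,0,0,0],[255,0,0,0,0,0,0],[255,0,0,0,0,0,0],[255,0,0,0,0,0,0],[255,0,0,0,0,0,0]]]}}

```text
clock: 5.78
position: [617.8, 122.1, 173.4]
ee_rot: [0.125, 0.992, -0.0, 0.0]
contact_force: [-1.0, 0.7, -4.0]
gripper_width: 58.9
grasp_force: 72.4
```

```bash
python3 plan.py 617,120.7,160,75.4;python3 - <<'E'
from h import *
np.set_printoptions(precision=1,suppress=True)
t=grab("top");s=grab("scene")
M=dict(a=(47,72),b=(47,-72),c=(-47,72),d=(-47,-72))
h0=[(310.4,149.3),(239.1,175.1),(301,188.4)]
c=np.array([615.3,122]);a=np.radians(-14.5);R=np.array([[np.cos(a),-np.sin(a)],[np.sin(a),np.cos(a)]])
pr=proj(t,[np.r_[c+R@np.array(M[k]),203] for k in "bcd"])
h=holes(t,pr);print(pr.ravel(),h.ravel())
for z in(199,204):print("top",*fit(plane(t,h,z),[M[k] for k in"bcd"]))
a=cv2.resize(t["frame"][120:240,225:345],None,fx=3.3,fy=3.3,interpolation=cv2.INTER_CUBIC)
b=cv2.resize(s["frame"][80:200,300:420],None,fx=3.3,fy=3.3,interpolation=cv2.INTER_CUBIC)
cv2.imwrite("pics/hv2.png",np.hstack([a,b]))
E
```

```text
t 5.78 pos [617.8 122.1 173.4] yaw 75.6 w 58.9 F [-1.   0.7 -4. ] gf 72.4 q6 -2.27
 turn [-0.02  0.06  0.19] shift mm [ 0.4 -1.5 13.4]
[311.1 151.4 242.5 175.9 301.8 189.3] [310.9 150.5 241.9 175.5 301.8 188.8]
top [617.6 123.2] -14.241725502817667 [[ 0.6 -0.8]
 [-0.1  1.3]
 [-0.5 -0.5]]
top [616.4 122.7] -14.241725502817708 [[ 0.3 -0.4]
 [-0.   0.7]
 [-0.3 -0.3]]
```

View pics/hv2.png

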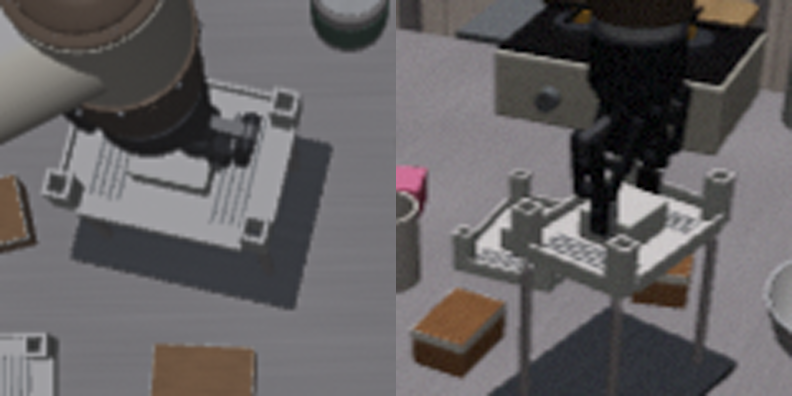

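The tray now sits just above the post tips and lines up to about 1 mm. I nudge it and go down gently while watching the force.

Emit:
{"api": "servo_tool", "payload": {"commands": [[[255,0.0008,-0.0009,0,0,0,0.3],[255,0,0,0.005,0,0,0],[255,0,0,0.005,0,0,0],[255,0,0,0.005,0,0,0],[255,0,0,0.003,0,0,0],[255,0,0,0,0,0,0]]]}}

```text
clock: 6.38
position: [616.1, 121.1, 153.8]
ee_rot: [0.128, 0.992, -0.001, -0.001]
contact_force: [0.7, 0.1, -3.3]
gripper_width: 58.7
grasp_force: 72.5
```

Emit:
{"api": "servo_tool", "payload": {"commands": [[[255,0,0,0.003,0,0,0],[255,0,0,0.003,0,0,0],[255,0,0,0.002,0,0,0],[255,0,0,0,0,0,0],[255,0,0,0,0,0,0]]]}}

```text
clock: 6.8
position: [616.4, 121.2, 146.9]
ee_rot: [0.128, 0.992, -0.0, -0.0]
contact_force: [-1.2, 0.4, -3.9]
gripper_width: 58.2
grasp_force: 72.6
```

Emit:
{"api": "servo_tool", "payload": {"commands": [[[255,0,0,0.01,0,0,0],[255,0,0,0.01,0,0,0],[255,0,0,0.01,0,0,0],[255,0,0,0.01,0,0,0],[255,0,0,0.01,0,0,0],[255,0,0,0,0,0,0]]]}}

```text
clock: 7.3
position: [616.1, 121.0, 94.3]
ee_rot: [0.128, 0.992, -0.001, -0.001]
contact_force: [1.0, -0.7, -5.3]
gripper_width: 58.3
grasp_force: 72.3
```

Emit:
{"api": "servo_tool", "payload": {"commands": [[[255,0,0,0.012,0,0,0],[255,0,0,0.012,0,0,0],[255,0,0,0.012,0,0,0],[255,0,0,0.012,0,0,0],[255,0,0,0.01,0,0,0],[255,0,0,0,0,0,0],[255,0,0,0,0,0,0]]]}}

```text
clock: 7.88
position: [616.2, 121.1, 38.1]
ee_rot: [0.128, 0.992, -0.001, -0.001]
contact_force: [2.1, -0.3, -3.9]
gripper_width: 58.6
grasp_force: 72.4
```

Emit:
{"api": "servo_tool", "payload": {"commands": [[[255,0,0,0.006,0,0,0],[255,0,0,0.004,0,0,0],[255,0,0,0.002,0,0,0],[255,0,0,0.002,0,0,0],[255,0,0,0,0,0,0],[255,0,0,0,0,0,0]]]}}

```text
clock: 8.38
position: [616.3, 121.1, 25.0]
ee_rot: [0.128, 0.992, -0.0, -0.0]
contact_force: [1.3, 0.1, -4.7]
gripper_width: 58.4
grasp_force: 72.5
```

Emit:
{"api": "servo_tool", "payload": {"commands": [[[255,0,0,0.002,0,0,0],[255,0,0,0.001,0,0,0],[255,0,0,0.001,0,0,0],[255,0,0,0,0,0,0],[255,0,0,0,0,0,0]]]}}

```text
clock: 8.8
position: [616.6, 121.3, 23.1]
ee_rot: [0.128, 0.992, -0.0, 0.0]
contact_force: [-4.2, -0.1, 6.9]
gripper_width: 58.6
grasp_force: 73.8
```

Emit:
{"api": "servo_tool", "payload": {"commands": [[[0,0,0,0,0,0,0],[0,0,0,0,0,0,0],[0,0,0,0,0,0,0],[0,0,0,-0.01,0,0,0],[0,0,0,-0.03,0,0,0],[0,0,0,-0.04,0,0,0],[0,0,0,-0.04,0,0,0],[0,0,0,-0.04,0,0,0],[0,0,0,-0.015,0,0,0],[0,0,0,0,0,0,0]]]}}

```text
clock: 9.63
position: [619.2, 122.0, 203.1]
ee_rot: [0.128, 0.992, 0.002, 0.006]
contact_force: [0.1, 1.2, -0.6]
gripper_width: 85.4
grasp_force: 0.0
```

```bash
python3 - <<'E'
from h import *
np.set_printoptions(precision=1,suppress=True)
t=grab("top")
for c,a,z,k in(((622.7,-139.1),10.4,45,"B"),((444.1,331.6),0,45,"A"),((615.4,122),-14.5,57,"C on stand")):
    a=np.radians(a);R=np.array([[np.cos(a),-np.sin(a)],[np.sin(a),np.cos(a)]])
    pr=proj(t,[np.r_[np.array(c)+R@np.array(m),z] for m in [(47,72),(47,-72),(-47,72),(-47,-72)]])
    try:
        h=holes(t,pr);c,a,r=fit(plane(t,h,z));print(k,c,a,r.ravel())
    except Exception as e:print(k,e)
E
python3 plan.py 622.7,-139.1,150,100.4 622.7,-139.1,12,100.4
```

```text
B [ 622.7 -139.1] 10.406731976734292 [-0.1  0.3 -0.3  0.2  0.5 -0.5 -0.1  0. ]
A cannot convert float NaN to integer
C on stand [616.  122.5] -14.815931979032596 [ 0.2 -0.3 -0.4 -0.2 -0.5  0.4  0.7  0.1]
t 9.68 pos [617.6 121.8 199.6] yaw 75.3 w 85.3 F [-0.2  0.3 -0.5] gf 0.0 q6 -2.28
 turn [  0.12   0.34 -25.12] shift mm [  42.1 -257.5   49.6]
t 9.68 pos [617.6 121.8 199.6] yaw 100.4 w 85.3 F [-0.2  0.3 -0.5] gf 0.0 q6 -2.28
 turn [0. 0. 0.] shift mm [  0.   0. 138.]h.py:36: RuntimeWarning: invalid value encountered in scalar divide
  cu,cv_=x0+(k*xx).sum()/k.sum(),y0+(k*yy).sum()/k.sum()
```

Emit:
{"api": "servo_tool", "payload": {"commands": [[[0,0,0,0,0,0,-6.28],[0,0,0,0,0,0,-6.28],[0,0,0,0,0,0,-6.28],[0,0,0,0,0,0,-6.28],[0,0.006,-0.0368,0.004,0,0,0],[0,0.006,-0.0368,0.004,0,0,0],[0,0.006,-0.0368,0.004,0,0,0],[0,0.006,-0.0368,0.004,0,0,0],[0,0.006,-0.0368,0.01,0,0,0],[0,0.006,-0.0368,0.01,0,0,0]]]}}

```text
clock: 10.52
position: [619.9, -104.0, 158.7]
ee_rot: [-0.091, 0.996, -0.0, -0.001]
contact_force: [0.6, -0.4, -0.3]
gripper_width: 85.3
grasp_force: 0.0
```

Emit:
{"api": "servo_tool", "payload": {"commands": [[[0,0.006,-0.0368,0.014,0,0,0],[0,0,0,0.03,0,0,0],[0,0,0,0.03,0,0,0],[0,0,0,0,0,0,0],[0,0,0,0,0,0,0],[0,0,0,0,0,0,0]]]}}

```text
clock: 11.02
position: [622.4, -139.6, 87.0]
ee_rot: [-0.091, 0.996, -0.001, 0.0]
contact_force: [0.6, 0.6, 0.7]
gripper_width: 85.2
grasp_force: 0.0
```

```bash
python3 plan.py 622.7,-139.1,12,100.4
```

```text
t 11.02 pos [ 622.4 -139.6   87. ] yaw 100.5 w 85.2 F [0.6 0.6 0.7] gf 0.0 q6 -1.42
 turn [-0.09  0.02  0.06] shift mm [-0.4  0.5 75. ]
```

Emit:
{"api": "servo_tool", "payload": {"commands": [[[0,-0.0004,0.0004,0.03,0,0,0],[0,0,0,0.025,0,0,0],[0,0,0,0.012,0,0,0],[0,0,0,0.0075,0,0,0],[0,0,0,0,0,0,0],[0,0,0,0,0,0,0],[255,0,0,0,0,0,0],[255,0,0,0,0,0,0],[255,0,0,0,0,0,0],[255,0,0,0,0,0,0]]]}}

```text
clock: 11.85
position: [623.2, -139.3, 13.7]
ee_rot: [-0.091, 0.996, -0.001, 0.002]
contact_force: [-0.9, 0.4, 6.3]
gripper_width: 58.5
grasp_force: 68.2
```

Emit:
{"api": "servo_tool", "payload": {"commands": [[[255,0,0,0,0,0,0],[255,0,0,0,0,0,0]]]}}

```text
clock: 12.02
position: [623.3, -139.3, 13.7]
ee_rot: [-0.091, 0.996, -0.001, 0.002]
contact_force: [-1.5, 1.3, 5.4]
gripper_width: 58.7
grasp_force: 68.2
```

Emit:
{"api": "servo_tool", "payload": {"commands": [[[255,0,0,-0.01,0,0,0],[255,0,0,-0.03,0,0,0],[255,0,0,-0.04,0,0,0],[255,0,0,-0.04,0,0,0],[255,0,0,-0.04,0,0,0],[255,0,0,-0.03,0,0,0],[255,0,0,0,0,0,0],[255,0,0,0,0,0,0]]]}}

```text
clock: 12.68
position: [622.2, -139.1, 204.0]
ee_rot: [-0.09, 0.996, -0.0, 0.002]
contact_force: [-0.5, 0.6, -3.7]
gripper_width: 58.3
grasp_force: 67.3
```

```bash
python3 plan.py 616.7,121.3,205,75.3
```

```text
t 12.68 pos [ 622.2 -139.1  204. ] yaw 100.4 w 58.3 F [-0.5  0.6 -3.7] gf 67.3 q6 -1.42
 turn [1.000e-02 2.300e-01 2.507e+01] shift mm [ 71.4 250.4  -1. ]
```

Emit:
{"api": "servo_tool", "payload": {"commands": [[[255,0,0,0,0,0.1,6.3],[255,0,0,0,0,0.1,6.3],[255,0,0,0,0,0,6.3],[255,0,0,0,0,0,6.2],[255,0.01,0.0358,0,0,0,0],[255,0.01,0.0358,0,0,0,0],[255,0.01,0.0358,0,0,0,0],[255,0.01,0.0358,0,0,0,0],[255,0.01,0.0358,0,0,0,0],[255,0.01,0.0358,0,0,0,0]]]}}

```text
clock: 13.52
position: [616.3, 85.0, 198.6]
ee_rot: [0.128, 0.992, -0.002, -0.005]
contact_force: [1.4, -1.3, -3.5]
gripper_width: 58.7
grasp_force: 67.2
```

Emit:
{"api": "servo_tool", "payload": {"commands": [[[255,0.011,0.0355,0,0,0,0],[255,0,0,0.01,0,0,0],[255,0,0,0.015,0,0,0],[255,0,0,0,0,0,0],[255,0,0,0,0,0,0],[255,0,0,0,0,0,0],[255,0,0,0,0,0,0]]]}}

```text
clock: 14.1
position: [617.0, 120.3, 176.8]
ee_rot: [0.128, 0.992, -0.001, -0.001]
contact_force: [-0.6, 0.5, -3.0]
gripper_width: 58.6
grasp_force: 67.2
```

```bash
cat > chk.py <<'E'
from h import *
import sys
np.set_printoptions(precision=1,suppress=True)
M=dict(a=(47,72),b=(47,-72),c=(-47,72),d=(-47,-72))
def chk(z,cx=615.6,cy=122.2,yaw=-14.5):
    t=grab("top");a=np.radians(yaw);R=np.array([[np.cos(a),-np.sin(a)],[np.sin(a),np.cos(a)]])
    pr=proj(t,[np.r_[np.array([cx,cy])+R@np.array(M[k]),z] for k in "bcd"]);h=holes(t,pr)
    print(*fit(plane(t,h,z),[M[k] for k in"bcd"]),(h-pr).ravel())
chk(float(sys.argv[1]))
E
python3 plan.py 615.5,121.4,174,75.3; python3 chk.py 210
```

```text
t 14.1 pos [617.  120.3 176.8] yaw 75.3 w 58.6 F [-0.6  0.5 -3. ] gf 67.2 q6 -2.28
 turn [-0.1  -0.16 -0.05] shift mm [1.7 0.7 2.8]
[616.3 121.4] -14.378052862018347 [[-0.6 -0.1]
 [-0.2 -0.2]
 [ 0.8  0.3]] [ 0.3 -0.1  0.4 -0.1  0.2 -0.7]
```

Emit:
{"api": "servo_tool", "payload": {"commands": [[[255,0.0013,0.0005,0,0,0,0],[255,0,0,0.006,0,0,0],[255,0,0,0.005,0,0,0],[255,0,0,0.005,0,0,0],[255,0,0,0.005,0,0,0],[255,0,0,0,0,0,0]]]}}

```text
clock: 14.65
position: [615.4, 121.5, 154.1]
ee_rot: [0.128, 0.992, -0.001, -0.002]
contact_force: [0.5, -0.2, -2.8]
gripper_width: 58.6
grasp_force: 67.1
```

Emit:
{"api": "servo_tool", "payload": {"commands": [[[255,0,0,0.004,0,0,0],[255,0,0,0.003,0,0,0],[255,0,0,0,0,0,0],[255,0,0,0,0,0,0]]]}}

```text
clock: 14.98
position: [615.5, 121.7, 148.2]
ee_rot: [0.128, 0.992, -0.001, -0.002]
contact_force: [1.7, -0.2, -3.2]
gripper_width: 58.3
grasp_force: 67.1
```

Emit:
{"api": "servo_tool", "payload": {"commands": [[[255,0,0,0.01,0,0,0],[255,0,0,0.01,0,0,0],[255,0,0,0.012,0,0,0],[255,0,0,0.012,0,0,0],[255,0,0,0.012,0,0,0],[255,0,0,0.01,0,0,0],[255,0,0,0.005,0,0,0],[255,0,0,0,0,0,0],[255,0,0,0,0,0,0]]]}}

```text
clock: 15.73
position: [615.4, 121.6, 76.9]
ee_rot: [0.128, 0.992, -0.001, -0.002]
contact_force: [3.5, -1.3, -2.7]
gripper_width: 58.7
grasp_force: 66.9
```

Emit:
{"api": "servo_tool", "payload": {"commands": [[[255,0,0,0.002,0,0,0],[255,0,0,0.0015,0,0,0],[255,0,0,0.001,0,0,0],[255,0,0,0,0,0,0],[255,0,0,0,0,0,0],[255,0,0,0,0,0,0]]]}}

```text
clock: 16.23
position: [615.5, 121.7, 73.4]
ee_rot: [0.128, 0.992, -0.001, -0.001]
contact_force: [2.0, -0.4, -1.5]
gripper_width: 58.8
grasp_force: 67.3
```

Emit:
{"api": "servo_tool", "payload": {"commands": [[[255,0,0,0.0015,0,0,0],[255,0,0,0.0015,0,0,0],[255,0,0,0,0,0,0],[255,0,0,0,0,0,0]]]}}

```text
clock: 16.57
position: [615.4, 121.7, 70.7]
ee_rot: [0.128, 0.992, -0.001, -0.001]
contact_force: [-0.1, -0.5, 3.8]
gripper_width: 58.6
grasp_force: 68.0
```

Emit:
{"api": "servo_tool", "payload": {"commands": [[[0,0,0,0,0,0,0],[0,0,0,0,0,0,0],[0,0,0,0,0,0,0],[0,0,0,-0.01,0,0,0],[0,0,0,-0.03,0,0,0],[0,0,0,-0.04,0,0,0],[0,0,0,-0.04,0,0,0],[0,0,0,-0.01,0,0,0],[0,0,0,0,0,0,0],[0,0,0,0,0,0,0]]]}}

```text
clock: 17.4
position: [615.6, 121.9, 201.3]
ee_rot: [0.128, 0.992, 0.0, -0.001]
contact_force: [0.1, 0.1, -1.4]
gripper_width: 85.2
grasp_force: 0.0
```

```bash
python3 chk.py 102
python3 - <<'E'
from h import *
np.set_printoptions(precision=1,suppress=True)
s=grab("scene","sc3")
M=[(47,72),(47,-72),(-47,72),(-47,-72)]
pr=proj(s,[np.r_[np.array((444.1,331.6))+np.array(m),45] for m in M])
print(pr.ravel(),holes(s,pr).ravel(),*fit(plane(s,holes(s,pr),45)))
t=grab("top","top3")
E
python3 plan.py 444.1,331.6,150,90 444.1,331.6,13,90
```

```text
[616.5 122.7] -14.587275960670002 [[ 0.  -0.5]
 [-0.3  0.2]
 [ 0.2  0.3]] [ 0.  -0.3 -0.3 -0.3 -0.3 -0.4]
[360.3 136.6 344.9 154.9 337.  131.8 320.1 149.2] [359.8 137.  345.  154.5 337.  134.1 319.9 151.1] [446.9 324.2] 2.3597203351037694 [[-0.5  2.3]
 [-6.4  8.1]
 [ 7.7 -7.5]
 [-0.8 -2.8]]
t 17.55 pos [614.7 121.4 198.4] yaw 75.3 w 85.6 F [-0.6 -0.5 -0.6] gf 0.0 q6 -2.28
 turn [ -0.16  -0.36 -14.72] shift mm [170.6 210.2  48.4]
t 17.55 pos [614.7 121.4 198.4] yaw 90.0 w 85.6 F [-0.6 -0.5 -0.6] gf 0.0 q6 -2.28
 turn [0. 0. 0.] shift mm [  0.   0. 137.]
```

View pics/top3.png

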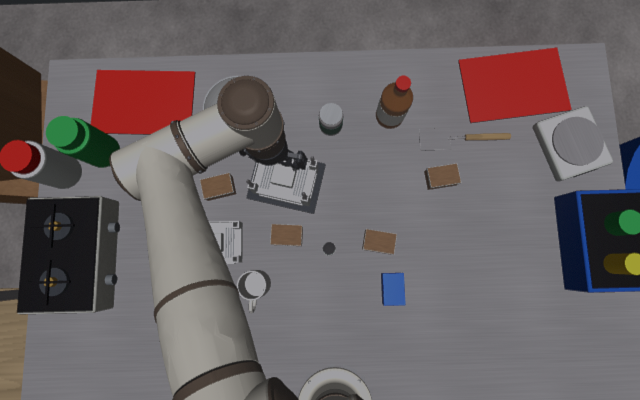

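Two trays are seated on the stand at (285,180). Tray A's visible right edge is still at (242,243), so it has not moved. I go for tray A.

Emit:
{"api": "servo_tool", "payload": {"commands": [[[0,0,0,0,0,0,-5],[0,0,0,0,0,0,-5],[0,0,0,0,0,0,-4.7],[0,0.0213,0.0263,0,0,0,0],[0,0.0213,0.0263,0,0,0,0],[0,0.0213,0.0263,0,0,0,0],[0,0.0213,0.0263,0,0,0,0],[0,0.0213,0.0263,0.01,0,0,0],[0,0.0213,0.0263,0.01,0,0,0],[0,0.0213,0.0263,0.01,0,0,0]]]}}

```text
clock: 18.38
position: [464.8, 306.4, 168.8]
ee_rot: [0.0, 1.0, -0.001, -0.003]
contact_force: [-0.1, 0.5, -0.1]
gripper_width: 85.3
grasp_force: 0.0
```

Emit:
{"api": "servo_tool", "payload": {"commands": [[[0,0.0213,0.0263,0.015,0,0,0],[0,0,0,0.03,0,0,0],[0,0,0,0.03,0,0,0],[0,0,0,0,0,0,0],[0,0,0,0,0,0,0],[0,0,0,0,0,0,0]]]}}

```text
clock: 18.88
position: [445.7, 332.3, 96.1]
ee_rot: [-0.0, 1.0, -0.0, -0.001]
contact_force: [-0.4, -0.2, 0.2]
gripper_width: 85.2
grasp_force: 0.0
```

```bash
python3 plan.py 444.1,331.6,12.5,90
python3 - <<'E'
from h import *
np.set_printoptions(precision=1,suppress=True)
t=grab("top","top4");a=cv2.resize(t["frame"][190:290,160:270],None,fx=4,fy=4,interpolation=cv2.INTER_CUBIC);cv2.imwrite("pics/a4.png",a)
E
```

```text
t 18.88 pos [445.7 332.3  96.1] yaw 90.0 w 85.2 F [-0.4 -0.2  0.2] gf 0.0 q6 -2.5
 turn [-0.06 -0.15  0.01] shift mm [ 1.6 -0.7 83.6]
```

View pics/a4.png

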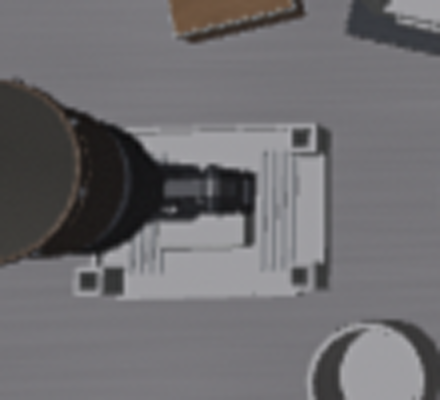

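The tray lies under the gripper with holes at crop (302,137), (300,275) and (89,281). These match the first measurement, so I descend and grip.

Emit:
{"api": "servo_tool", "payload": {"commands": [[[0,0.0013,-0.0005,0.03,0,0,0],[0,0,0,0.03,0,0,0],[0,0,0,0.015,0,0,0],[0,0,0,0.0085,0,0,0],[0,0,0,0,0,0,0],[0,0,0,0,0,0,0],[255,0,0,0,0,0,0],[255,0,0,0,0,0,0],[255,0,0,0,0,0,0],[255,0,0,0,0,0,0]]]}}

```text
clock: 19.77
position: [444.2, 332.4, 13.8]
ee_rot: [-0.0, 1.0, 0.001, -0.001]
contact_force: [-0.8, 0.5, 6.3]
gripper_width: 58.6
grasp_force: 67.0
```

Emit:
{"api": "servo_tool", "payload": {"commands": [[[255,0,0,0,0,0,0],[255,0,0,0,0,0,0]]]}}

```text
clock: 19.93
position: [444.2, 332.4, 13.8]
ee_rot: [-0.0, 1.0, 0.001, -0.001]
contact_force: [-0.7, 0.4, 5.8]
gripper_width: 58.5
grasp_force: 67.0
```

Emit:
{"api": "servo_tool", "payload": {"commands": [[[255,0,0,-0.01,0,0,0],[255,0,0,-0.03,0,0,0],[255,0,0,-0.04,0,0,0],[255,0,0,-0.04,0,0,0],[255,0,0,-0.04,0,0,0],[255,0,0,-0.03,0,0,0],[255,0,0,0,0,0,0],[255,0,0,0,0,0,0]]]}}

```text
clock: 20.6
position: [444.1, 332.2, 204.4]
ee_rot: [0.0, 1.0, 0.002, -0.0]
contact_force: [1.2, -0.3, -3.4]
gripper_width: 58.7
grasp_force: 66.1
```

```bash
python3 plan.py 615.5,121.6,205,75.3
```

```text
t 20.6 pos [444.1 332.2 204.4] yaw 90.0 w 58.7 F [ 1.2 -0.3 -3.4] gf 66.1 q6 -2.5
 turn [ 0.2  -0.08 14.68] shift mm [-219.2 -160.2   -0.6]
```

Emit:
{"api": "servo_tool", "payload": {"commands": [[[255,0,0,0,0,0,5],[255,0,0,0,0,0,5],[255,0,0,0,0,0,4.7],[255,-0.0273,-0.02,0,0,0,0],[255,-0.0273,-0.02,0,0,0,0],[255,-0.0273,-0.02,0,0,0,0],[255,-0.0273,-0.02,0,0,0,0],[255,-0.0273,-0.02,0,0,0,0],[255,-0.0273,-0.02,0,0,0,0],[255,-0.0273,-0.02,0,0,0,0]]]}}

```text
clock: 21.43
position: [592.6, 145.9, 199.1]
ee_rot: [0.128, 0.992, -0.002, -0.004]
contact_force: [0.7, 0.6, -1.9]
gripper_width: 58.1
grasp_force: 66.0
```

Emit:
{"api": "servo_tool", "payload": {"commands": [[[255,-0.0273,-0.02,0,0,0,0],[255,0,0,0.01,0,0,0],[255,0,0,0.015,0,0,0],[255,0,0,0,0,0,0],[255,0,0,0,0,0,0],[255,0,0,0,0,0,0],[255,0,0,0,0,0,0]]]}}

```text
clock: 22.02
position: [614.6, 122.0, 177.0]
ee_rot: [0.127, 0.992, -0.001, -0.001]
contact_force: [-0.3, -0.1, -2.2]
gripper_width: 58.7
grasp_force: 66.0
```

```bash
python3 plan.py 615.1,121.7,174,75.3; python3 chk.py 210
```

```text
t 22.02 pos [614.6 122.  177. ] yaw 75.4 w 58.7 F [-0.3 -0.1 -2.2] gf 66.0 q6 -2.28
 turn [-0.09 -0.14  0.05] shift mm [-0.6 -0.2  3. ]
[614.9 122. ] -14.598207136027217 [[-0.7  0.1]
 [-0.1 -0. ]
 [ 0.8 -0.1]] [0.  0.7 0.1 0.3 0.1 0. ]
```

Emit:
{"api": "servo_tool", "payload": {"commands": [[[255,-0.0004,0,0.005,0,0,0],[255,0,0,0.006,0,0,0],[255,0,0,0.005,0,0,0],[255,0,0,0.005,0,0,0],[255,0,0,0.005,0,0,0],[255,0,0,0,0,0,0]]]}}

```text
clock: 22.57
position: [614.9, 121.4, 149.2]
ee_rot: [0.128, 0.992, -0.001, -0.002]
contact_force: [0.9, 0.9, -3.1]
gripper_width: 58.6
grasp_force: 65.8
```

Emit:
{"api": "servo_tool", "payload": {"commands": [[[255,0,0,0.006,0,0,0],[255,0,0,0.006,0,0,0],[255,0,0,0.006,0,0,0],[255,0,0,0.006,0,0,0],[255,0,0,0.006,0,0,0],[255,0,0,0.002,0,0,0],[255,0,0,0,0,0,0],[255,0,0,0,0,0,0]]]}}

```text
clock: 23.23
position: [614.9, 121.4, 117.9]
ee_rot: [0.128, 0.992, -0.001, -0.002]
contact_force: [2.3, 1.2, -3.8]
gripper_width: 58.4
grasp_force: 65.7
```

Emit:
{"api": "servo_tool", "payload": {"commands": [[[255,0,0,0.0015,0,0,0],[255,0,0,0.001,0,0,0],[255,0,0,0,0,0,0],[255,0,0,0,0,0,0]]]}}

```text
clock: 23.57
position: [614.9, 121.4, 116.3]
ee_rot: [0.128, 0.992, -0.001, -0.001]
contact_force: [1.5, 1.9, -1.9]
gripper_width: 58.7
grasp_force: 66.1
```

Emit:
{"api": "servo_tool", "payload": {"commands": [[[255,0,0,0.001,0,0,0],[255,0,0,0.001,0,0,0],[255,0,0,0,0,0,0],[255,0,0,0,0,0,0]]]}}

```text
clock: 23.9
position: [615.0, 121.4, 115.9]
ee_rot: [0.128, 0.992, -0.0, -0.001]
contact_force: [-2.2, 0.2, 5.9]
gripper_width: 58.7
grasp_force: 66.9
```

Emit:
{"api": "servo_tool", "payload": {"commands": [[[0,0,0,0,0,0,0],[0,0,0,0,0,0,0],[0,0,0,0,0,0,0],[0,0,0,-0.01,0,0,0],[0,0,0,-0.03,0,0,0],[0,0,0,-0.03,0,0,0],[0,0,0,-0.03,0,0,0],[0,0,0,0,0,0,0],[0,0,0,0,0,0,0]]]}}

```text
clock: 24.65
position: [616.0, 121.6, 217.0]
ee_rot: [0.128, 0.992, 0.001, 0.001]
contact_force: [-0.1, -0.5, -0.9]
gripper_width: 85.6
grasp_force: 0.0
```

```bash
cat > car.py <<'E'
from h import *
d=grab("top");H,S,V=cv2.split(cv2.cvtColor(d["frame"],cv2.COLOR_BGR2HSV))
br=((H<20)&(S>70)).astype(np.uint8)*255; br[:140]=0;br[300:]=0;br[:,:150]=0;br[:,510:]=0
print("cartons",*rect(br,d,40),sep="\n")
E
python3 chk.py 147; python3 car.py; python3 plan.py 458.8,120.2,120,175 458.8,120.2,15,178.5
```

```text
[614.5 122.1] -14.735158854899945 [[ 0.2 -0.2]
 [-0.   0.2]
 [-0.1 -0. ]] [ 0.2  0.5 -0.1  0.3 -0.   0.6]
cartons
(433.9, -134.7, -10.5, 53, 81, 380, 241)
(458.8, 120.2, -1.5, 52, 82, 286, 235)
(601.4, 314.2, 12.2, 53, 81, 216, 185)
(613.1, -321.8, 7.6, 53, 82, 444, 175)
t 24.75 pos [614.4 121.2 213.6] yaw 75.3 w 85.7 F [ 0.7 -1.  -0.1] gf 0.0 q6 -2.28
 turn [-0.28 -0.12 80.28] shift mm [ -14.5 -154.9   93.6]
t 24.75 pos [614.4 121.2 213.6] yaw -5.0 w 85.7 F [ 0.7 -1.  -0.1] gf 0.0 q6 -2.28
 turn [ 0.   0.  -3.5] shift mm [  0.   0. 105.]
```

Emit:
{"api": "servo_tool", "payload": {"commands": [[[0,0,0,0,0,0,-6.9],[0,0,0,0,0,0,-6.9],[0,0,0,0,0,0,-6.9],[0,0,0,0,0,0,-6.9],[0,0,0,0,0,0,-6.9],[0,0,0,0,0,0,-6.9],[0,0,0,0,0,0,-6.9],[0,0,0,0,0,0,-6.9],[0,0,0,0,0,0,-6.9],[0,0,0,0,0,0,-6.9]]]}}

```text
clock: 25.58
position: [614.2, 121.0, 212.1]
ee_rot: [-0.459, 0.889, 0.001, -0.004]
contact_force: [-0.1, -0.5, -0.0]
gripper_width: 85.4
grasp_force: 0.0
```

Emit:
{"api": "servo_tool", "payload": {"commands": [[[0,0,0,0,0,0,-6.9],[0,0,0,0,0,0,-6.9],[0,0,0,0,0,0,-6.9],[0,0,0,0,0,0,-6.9],[0,0,0,0,0,0,-6.6],[0,0.001,0.031,0,0,0,0],[0,0.001,0.031,0,0,0,0],[0,0.001,0.031,0,0,0,0],[0,0.001,0.031,0.01,0,0,0],[0,0.001,0.031,0.02,0,0,0]]]}}

```text
clock: 26.42
position: [459.2, 120.4, 184.9]
ee_rot: [-0.698, 0.716, 0.0, -0.0]
contact_force: [1.3, 0.8, 0.5]
gripper_width: 85.3
grasp_force: 0.0
```

Emit:
{"api": "servo_tool", "payload": {"commands": [[[0,0,0,0.03,0,0,0],[0,0,0,0.03,0,0,0],[0,0,0,0.03,0,0,0],[0,0,0,0,0,0,0],[0,0,0,0,0,0,0],[0,0,0,0,0,0,0]]]}}

```text
clock: 26.92
position: [460.3, 120.6, 95.3]
ee_rot: [-0.698, 0.716, 0.001, -0.001]
contact_force: [0.3, -0.1, -0.0]
gripper_width: 85.4
grasp_force: 0.0
```

```bash
python3 plan.py 458.8,120.2,15,178.5
```

```text
t 26.92 pos [460.3 120.6  95.3] yaw 178.5 w 85.4 F [ 0.3 -0.1 -0. ] gf 0.0 q6 -0.62
 turn [ 0.15 -0.07  0.02] shift mm [ 0.4  1.5 80.3]
```

Emit:
{"api": "servo_tool", "payload": {"commands": [[[0,0.0004,0.001,0.03,0,0,0],[0,0,0,0.025,0,0,0],[0,0,0,0.015,0,0,0],[0,0,0,0.01,0,0,0],[0,0,0,0,0,0,0],[0,0,0,0,0,0,0],[255,0,0,0,0,0,0],[255,0,0,0,0,0,0],[255,0,0,0,0,0,0],[255,0,0,0,0,0,0]]]}}

```text
clock: 27.75
position: [459.3, 120.5, 16.3]
ee_rot: [-0.698, 0.716, 0.0, -0.0]
contact_force: [-0.8, 1.0, 7.4]
gripper_width: 55.1
grasp_force: 62.6
```

Emit:
{"api": "servo_tool", "payload": {"commands": [[[255,0,0,0,0,0,0],[255,0,0,0,0,0,0]]]}}

```text
clock: 27.92
position: [459.3, 120.5, 16.3]
ee_rot: [-0.698, 0.716, 0.0, -0.0]
contact_force: [-0.9, -0.6, 6.9]
gripper_width: 55.0
grasp_force: 62.6
```

Emit:
{"api": "servo_tool", "payload": {"commands": [[[255,0,0,-0.01,0,0,0],[255,0,0,-0.03,0,0,0],[255,0,0,-0.04,0,0,0],[255,0,0,-0.04,0,0,0],[255,0,0,-0.04,0,0,0],[255,0,0,-0.025,0,0,0],[255,0,0,0,0,0,0],[255,0,0,0,0,0,0]]]}}

```text
clock: 28.58
position: [459.2, 120.4, 201.4]
ee_rot: [-0.698, 0.716, 0.001, 0.001]
contact_force: [-0.8, -0.7, -1.9]
gripper_width: 54.7
grasp_force: 63.5
```

```bash
python3 plan.py 614.9,121.8,200,165.4 614.9,121.8,154,165.4
```

```text
t 28.58 pos [459.2 120.4 201.4] yaw 178.5 w 54.7 F [-0.8 -0.7 -1.9] gf 63.5 q6 -0.62
 turn [1.000e-02 1.200e-01 1.308e+01] shift mm [ -40.6 -150.4    1.4]
t 28.58 pos [459.2 120.4 201.4] yaw 165.4 w 54.7 F [-0.8 -0.7 -1.9] gf 63.5 q6 -0.62
 turn [0. 0. 0.] shift mm [ 0.  0. 46.]
```

Emit:
{"api": "servo_tool", "payload": {"commands": [[[255,0,0,0,0,0,6.5],[255,0,0,0,0,0,6.5],[255,-0.0081,-0.03,0,0,0,0],[255,-0.0081,-0.03,0,0,0,0],[255,-0.0081,-0.03,0,0,0,0],[255,-0.0081,-0.03,0,0,0,0],[255,-0.0081,-0.03,0,0,0,0],[255,0,0,0.01,0,0,0],[255,0,0,0,0,0,0],[255,0,0,0,0,0,0]]]}}

```text
clock: 29.42
position: [612.3, 121.0, 186.0]
ee_rot: [-0.612, 0.791, 0.002, -0.005]
contact_force: [0.1, 0.9, -2.0]
gripper_width: 54.7
grasp_force: 63.5
```

Emit:
{"api": "servo_tool", "payload": {"commands": [[[255,0,0,0.01,0,0,0],[255,0,0,0.01,0,0,0],[255,0,0,0.01,0,0,0],[255,0,0,0,0,0,0],[255,0,0,0,0,0,0]]]}}

```text
clock: 29.83
position: [613.3, 121.5, 158.1]
ee_rot: [-0.612, 0.791, 0.001, -0.003]
contact_force: [-0.5, -1.5, -1.3]
gripper_width: 55.0
grasp_force: 63.5
```

```bash
python3 plan.py 614.9,121.8,152.3,165.4
```

```text
t 29.83 pos [613.3 121.5 158.1] yaw 165.5 w 55.0 F [-0.5 -1.5 -1.3] gf 63.5 q6 -0.71
 turn [ 0.27 -0.18  0.12] shift mm [-0.7 -1.5  5.8]
```

Emit:
{"api": "servo_tool", "payload": {"commands": [[[255,-0.0006,-0.0012,0.002,0.2,-0.1,0],[255,0,0,0.002,0,0,0],[255,0,0,0.0015,0,0,0],[255,0,0,0,0,0,0],[255,0,0,0,0,0,0],[255,0,0,0,0,0,0]]]}}

```text
clock: 30.33
position: [615.5, 122.0, 153.6]
ee_rot: [-0.612, 0.791, -0.0, 0.0]
contact_force: [0.7, -0.8, -1.2]
gripper_width: 54.8
grasp_force: 63.6
```

Emit:
{"api": "servo_tool", "payload": {"commands": [[[255,0.0002,0.0004,0.001,0,0,0],[255,0,0,0.0008,0,0,0],[255,0,0,0,0,0,0],[255,0,0,0,0,0,0]]]}}

```text
clock: 30.67
position: [615.1, 121.8, 152.4]
ee_rot: [-0.612, 0.791, -0.0, 0.0]
contact_force: [-1.3, 0.3, 3.2]
gripper_width: 54.9
grasp_force: 63.9
```

Emit:
{"api": "servo_tool", "payload": {"commands": [[[0,0,0,0,0,0,0],[0,0,0,0,0,0,0],[0,0,0,0,0,0,0],[0,0,0,-0.01,0,0,0],[0,0,0,-0.03,0,0,0],[0,0,0,-0.03,0,0,0],[0,0,0,0,0,0,0],[0,0,0,0,0,0,0]]]}}

```text
clock: 31.33
position: [616.2, 122.3, 224.9]
ee_rot: [-0.612, 0.791, -0.001, 0.003]
contact_force: [-0.0, 1.8, -0.8]
gripper_width: 85.5
grasp_force: 0.0
```

```bash
python3 car.py; python3 plan.py 433.9,-134.7,120,169.5
```

```text
cartons
(433.7, -134.4, -11.0, 53, 82, 380, 241)
(601.4, 314.2, 12.2, 53, 81, 216, 185)
(613.2, -321.9, 7.5, 53, 81, 444, 175)
(645.8, 123.0, 72.8, 60, 61, 285, 168)
t 31.38 pos [615.1 122.  222.8] yaw 165.5 w 85.4 F [-0.3  0.1 -0.4] gf 0.0 q6 -0.71
 turn [-0.1   0.08 -4.02] shift mm [285.5 131.4 102.8]
```

Emit:
{"api": "servo_tool", "payload": {"commands": [[[0,0,0,0,0,0,-4],[0,0.0357,0.0164,0,0,0,0],[0,0.0357,0.0164,0,0,0,0],[0,0.0357,0.0164,0,0,0,0],[0,0.0357,0.0164,0,0,0,0],[0,0.0357,0.0164,0,0,0,0],[0,0.0357,0.0164,0,0,0,0],[0,0.0357,0.0164,0.01,0,0,0],[0,0.0357,0.0164,0.015,0,0,0],[0,0,0,0.04,0,0,0]]]}}

```text
clock: 32.22
position: [433.1, -138.3, 159.7]
ee_rot: [-0.638, 0.77, -0.003, 0.003]
contact_force: [1.3, 0.9, -0.3]
gripper_width: 85.4
grasp_force: 0.0
```

Emit:
{"api": "servo_tool", "payload": {"commands": [[[0,0,0,0.038,0,0,0],[0,0,0,0.03,0,0,0],[0,0,0,0,0,0,0],[0,0,0,0,0,0,0],[0,0,0,0,0,0,0]]]}}

```text
clock: 32.63
position: [435.3, -134.8, 89.9]
ee_rot: [-0.64, 0.769, -0.001, 0.0]
contact_force: [0.3, 0.6, 0.9]
gripper_width: 85.4
grasp_force: 0.0
```

```bash
python3 plan.py 433.9,-134.6,15,169.3
```

```text
t 32.63 pos [ 435.3 -134.8   89.9] yaw 169.5 w 85.4 F [0.3 0.6 0.9] gf 0.0 q6 -0.24
 turn [-0.11 -0.02  0.25] shift mm [ 0.1  1.4 74.9]
```

Emit:
{"api": "servo_tool", "payload": {"commands": [[[0,0,0.001,0.03,0,0,0],[0,0,0,0.022,0,0,0],[0,0,0,0.014,0,0,0],[0,0,0,0.009,0,0,0],[0,0,0,0,0,0,0],[0,0,0,0,0,0,0],[255,0,0,0,0,0,0],[255,0,0,0,0,0,0],[255,0,0,0,0,0,0],[255,0,0,0,0,0,0]]]}}

```text
clock: 33.47
position: [434.2, -134.6, 15.2]
ee_rot: [-0.64, 0.769, -0.001, 0.001]
contact_force: [-0.7, 0.4, 6.3]
gripper_width: 54.7
grasp_force: 64.2
```

Emit:
{"api": "servo_tool", "payload": {"commands": [[[255,0,0,0,0,0,0],[255,0,0,0,0,0,0]]]}}

```text
clock: 33.63
position: [434.1, -134.6, 15.2]
ee_rot: [-0.64, 0.769, -0.001, 0.001]
contact_force: [-1.0, 2.2, 5.9]
gripper_width: 55.2
grasp_force: 64.2
```

Emit:
{"api": "servo_tool", "payload": {"commands": [[[255,0,0,-0.01,0,0,0],[255,0,0,-0.03,0,0,0],[255,0,0,-0.04,0,0,0],[255,0,0,-0.04,0,0,0],[255,0,0,-0.04,0,0,0],[255,0,0,-0.04,0,0,0],[255,0,0,-0.015,0,0,0],[255,0,0,0,0,0,0],[255,0,0,0,0,0,0]]]}}

```text
clock: 34.38
position: [432.9, -134.4, 229.6]
ee_rot: [-0.639, 0.769, -0.001, 0.001]
contact_force: [-0.1, 0.2, -2.3]
gripper_width: 54.6
grasp_force: 64.0
```

```bash
python3 plan.py 614.9,121.8,230,165.4
```

```text
t 34.38 pos [ 432.9 -134.4  229.6] yaw 169.5 w 54.6 F [-0.1  0.2 -2.3] gf 64.0 q6 -0.24
 turn [-0.15  0.08  4.07] shift mm [-293.8 -111.6   -0.4]
```

Emit:
{"api": "servo_tool", "payload": {"commands": [[[255,0,0,0,0,0,4.1],[255,-0.0367,-0.0139,0,0,0,0],[255,-0.0367,-0.0139,0,0,0,0],[255,-0.0367,-0.0139,0,0,0,0],[255,-0.0367,-0.0139,0,0,0,0],[255,-0.0367,-0.0139,0,0,0,0],[255,-0.0367,-0.0139,0,0,0,0],[255,-0.0367,-0.0139,0,0,0,0],[255,-0.0367,-0.0139,0,0,0,0],[255,0,0,0,0,0,0]]]}}

```text
clock: 35.22
position: [616.9, 126.3, 224.3]
ee_rot: [-0.613, 0.79, 0.0, -0.002]
contact_force: [0.3, -0.5, -1.2]
gripper_width: 54.6
grasp_force: 63.9
```

Emit:
{"api": "servo_tool", "payload": {"commands": [[[255,0,0,0.01,0,0,0],[255,0,0,0.01,0,0,0],[255,0,0,0.01,0,0,0],[255,0,0,0,0,0,0],[255,0,0,0,0,0,0],[255,0,0,0,0,0,0]]]}}

```text
clock: 35.72
position: [614.7, 120.7, 199.2]
ee_rot: [-0.611, 0.791, -0.0, 0.0]
contact_force: [0.5, 0.0, -0.8]
gripper_width: 55.1
grasp_force: 63.9
```

```bash
python3 plan.py 614.9,121.8,191.2,165.4
```

```text
t 35.72 pos [614.7 120.7 199.2] yaw 165.4 w 55.1 F [ 0.5  0.  -0.8] gf 63.9 q6 -0.71
 turn [-0.05 -0.   -0.05] shift mm [-1.1  0.1  8. ]
```

Emit:
{"api": "servo_tool", "payload": {"commands": [[[255,-0.0009,0,0.003,0,0,0],[255,0,0,0.0025,0,0,0],[255,0,0,0.0015,0,0,0],[255,0,0,0,0,0,0],[255,0,0,0,0,0,0],[255,0,0,0,0,0,0]]]}}

```text
clock: 36.22
position: [615.1, 122.4, 191.9]
ee_rot: [-0.612, 0.791, -0.0, 0.0]
contact_force: [0.3, -1.0, -0.5]
gripper_width: 54.6
grasp_force: 63.9
```

Emit:
{"api": "servo_tool", "payload": {"commands": [[[255,0,0,0.001,0,0,0],[255,0,0,0,0,0,0],[255,0,0,0,0,0,0]]]}}

```text
clock: 36.47
position: [615.3, 122.4, 191.3]
ee_rot: [-0.612, 0.791, -0.0, 0.0]
contact_force: [-0.3, -0.1, 1.2]
gripper_width: 55.0
grasp_force: 63.9
```

Emit:
{"api": "servo_tool", "payload": {"commands": [[[255,0,0,0.0004,0,0,0],[0,0,0,0,0,0,0],[0,0,0,0,0,0,0],[0,0,0,0,0,0,0],[0,0,0,0,0,0,0],[0,0,0,-0.01,0,0,0],[0,0,0,-0.03,0,0,0],[0,0,0,-0.02,0,0,0],[0,0,0,0,0,0,0],[0,0,0,0,0,0,0]]]}}

```text
clock: 37.3
position: [615.7, 122.7, 252.7]
ee_rot: [-0.612, 0.791, -0.001, 0.002]
contact_force: [-0.4, -0.4, -0.0]
gripper_width: 85.1
grasp_force: 0.0
```

```bash
python3 plan.py 601.4,314.2,130,192.2
```

```text
t 37.3 pos [615.7 122.7 252.7] yaw 165.4 w 85.1 F [-0.4 -0.4 -0. ] gf 0.0 q6 -0.71
 turn [ -0.23   0.1  -26.8 ] shift mm [-190.2  -26.5  122.7]
```

Emit:
{"api": "servo_tool", "payload": {"commands": [[[0,0,0,0,0,0,-6.7],[0,0,0,0,0,0,-6.7],[0,0,0,0,0,0,-6.7],[0,0,0,0,0,0,-6.7],[0,-0.038,-0.0053,0,0,0,0],[0,-0.038,-0.0053,0,0,0,0],[0,-0.038,-0.0053,0,0,0,0],[0,-0.038,-0.0053,0,0,0,0],[0,-0.038,-0.0053,0.01,0,0,0],[0,0,0,0.035,0,0,0]]]}}

```text
clock: 38.13
position: [602.6, 321.4, 209.5]
ee_rot: [0.78, -0.625, 0.002, -0.006]
contact_force: [1.4, 0.5, 0.9]
gripper_width: 85.5
grasp_force: 0.0
```

Emit:
{"api": "servo_tool", "payload": {"commands": [[[0,0,0,0.04,0,0,0],[0,0,0,0.04,0,0,0],[0,0,0,0.035,0,0,0],[0,0,0,0,0,0,0],[0,0,0,0,0,0,0],[0,0,0,0,0,0,0]]]}}

```text
clock: 38.63
position: [602.2, 314.3, 92.4]
ee_rot: [0.778, -0.628, 0.001, -0.001]
contact_force: [-0.8, 0.1, 1.8]
gripper_width: 85.5
grasp_force: 0.0
```

```bash
python3 plan.py 601.4,314.2,15,192.2
```

```text
t 38.63 pos [602.2 314.3  92.4] yaw -167.8 w 85.5 F [-0.8  0.1  1.8] gf 0.0 q6 -0.51
 turn [-0.19  0.01  0.03] shift mm [-0.1  0.8 77.4]
```

Emit:
{"api": "servo_tool", "payload": {"commands": [[[0,0,0.0005,0.03,0,0,0],[0,0,0,0.024,0,0,0],[0,0,0,0.014,0,0,0],[0,0,0,0.009,0,0,0],[0,0,0,0,0,0,0],[0,0,0,0,0,0,0],[255,0,0,0,0,0,0],[255,0,0,0,0,0,0],[255,0,0,0,0,0,0],[255,0,0,0,0,0,0]]]}}

```text
clock: 39.47
position: [601.4, 314.4, 15.5]
ee_rot: [0.778, -0.628, 0.001, -0.002]
contact_force: [-0.1, 1.3, 5.7]
gripper_width: 55.0
grasp_force: 66.6
```

Emit:
{"api": "servo_tool", "payload": {"commands": [[[255,0,0,0,0,0,0],[255,0,0,0,0,0,0]]]}}

```text
clock: 39.63
position: [601.4, 314.4, 15.5]
ee_rot: [0.778, -0.628, 0.001, -0.002]
contact_force: [-1.0, 0.9, 6.4]
gripper_width: 55.0
grasp_force: 66.6
```

Emit:
{"api": "servo_tool", "payload": {"commands": [[[255,0,0,-0.01,0,0,0],[255,0,0,-0.03,0,0,0],[255,0,0,-0.04,0,0,0],[255,0,0,-0.04,0,0,0],[255,0,0,-0.04,0,0,0],[255,0,0,-0.04,0,0,0],[255,0,0,-0.04,0,0,0],[255,0,0,-0.015,0,0,0],[255,0,0,0,0,0,0],[255,0,0,0,0,0,0]]]}}

```text
clock: 40.47
position: [599.8, 313.5, 269.0]
ee_rot: [0.778, -0.628, -0.0, -0.001]
contact_force: [-1.0, -0.5, -2.3]
gripper_width: 54.9
grasp_force: 66.0
```

```bash
python3 plan.py 614.9,121.8,268,165.4
```

```text
t 40.47 pos [599.8 313.5 269. ] yaw -167.8 w 54.9 F [-1.  -0.5 -2.3] gf 66.0 q6 -0.51
 turn [-2.000e-02  8.000e-02  2.677e+01] shift mm [181.7 -63.    1. ]
```

Carton 3 should seat at a TCP height of about 231.5 (216 + 15.5).

Emit:
{"api": "servo_tool", "payload": {"commands": [[[255,0,0,0,0,0,6.7],[255,0,0,0,0,0,6.7],[255,0,0,0,0,0,6.7],[255,0,0,0,0,0,6.7],[255,0.0303,-0.0105,0,0,0,0],[255,0.0303,-0.0105,0,0,0,0],[255,0.0303,-0.0105,0,0,0,0],[255,0.0303,-0.0105,0,0,0,0],[255,0.0303,-0.0105,0,0,0,0],[255,0.0303,-0.0105,0,0,0,0]]]}}

```text
clock: 41.3
position: [613.8, 120.0, 265.2]
ee_rot: [-0.611, 0.791, 0.001, -0.003]
contact_force: [-0.3, 0.8, -1.1]
gripper_width: 54.8
grasp_force: 65.9
```

Emit:
{"api": "servo_tool", "payload": {"commands": [[[255,0,0,0,0,0,0],[255,0,0,0.01,0,0,0],[255,0,0,0.01,0,0,0],[255,0,0,0.009,0,0,0],[255,0,0,0,0,0,0],[255,0,0,0,0,0,0],[255,0,0,0,0,0,0]]]}}

```text
clock: 41.88
position: [615.4, 122.6, 239.1]
ee_rot: [-0.612, 0.791, -0.0, -0.0]
contact_force: [-0.0, 0.7, -1.3]
gripper_width: 54.7
grasp_force: 65.9
```

```bash
python3 plan.py 614.9,121.8,231.5,165.4
```

```text
t 41.88 pos [615.4 122.6 239.1] yaw 165.5 w 54.7 F [-0.   0.7 -1.3] gf 65.9 q6 -0.71
 turn [-0.01 -0.03  0.07] shift mm [0.9 0.3 7.6]
```

Emit:
{"api": "servo_tool", "payload": {"commands": [[[255,0.0006,0.0002,0.003,0,0,0],[255,0,0,0.0025,0,0,0],[255,0,0,0.0015,0,0,0],[255,0,0,0,0,0,0],[255,0,0,0,0,0,0],[255,0,0,0,0,0,0]]]}}

```text
clock: 42.38
position: [615.1, 121.2, 232.6]
ee_rot: [-0.611, 0.791, -0.0, 0.0]
contact_force: [-0.2, -0.1, -1.9]
gripper_width: 54.6
grasp_force: 65.9
```

Emit:
{"api": "servo_tool", "payload": {"commands": [[[255,0,0,0.001,0,0,0],[255,0,0,0,0,0,0],[255,0,0,0,0,0,0]]]}}

```text
clock: 42.63
position: [615.1, 121.3, 231.5]
ee_rot: [-0.611, 0.791, -0.0, 0.0]
contact_force: [1.0, -0.8, -1.6]
gripper_width: 54.9
grasp_force: 66.0
```

Emit:
{"api": "servo_tool", "payload": {"commands": [[[255,0,0,0.0008,0,0,0],[255,0,0,0,0,0,0],[255,0,0,0,0,0,0]]]}}

```text
clock: 42.88
position: [615.3, 121.2, 231.5]
ee_rot: [-0.612, 0.791, -0.0, 0.001]
contact_force: [-1.3, 0.0, 2.1]
gripper_width: 54.9
grasp_force: 66.3
```

Seated. I release and go for the last carton at (613.2, -321.9).

Emit:
{"api": "servo_tool", "payload": {"commands": [[[0,0,0,0,0,0,0],[0,0,0,0,0,0,0],[0,0,0,0,0,0,0],[0,0,0,0,0,0,0],[0,0,0,-0.01,0,0,0],[0,0,0,-0.03,0,0,0],[0,0,0,-0.02,0,0,0],[0,0,0,0,0,0,0],[0,0,0,0,0,0,0]]]}}

```text
clock: 43.63
position: [615.7, 121.5, 292.9]
ee_rot: [-0.612, 0.791, -0.001, 0.002]
contact_force: [0.4, 0.2, -0.2]
gripper_width: 85.2
grasp_force: 0.0
```

```bash
python3 car.py; python3 plan.py 613.2,-321.9,130,187.5
```

```text
cartons
(613.1, -321.8, 7.6, 53, 82, 444, 175)
(672.1, 133.5, 75.0, 65, 68, 281, 159)
t 43.68 pos [615.  121.4 291.2] yaw 165.4 w 85.5 F [ 1.2  0.3 -1.3] gf 0.0 q6 -0.71
 turn [ -0.06   0.05 -22.11] shift mm [439.2  59.6 161.2]
```

Emit:
{"api": "servo_tool", "payload": {"commands": [[[0,0,0,0,0,0,-5.5],[0,0,0,0,0,0,-5.5],[0,0,0,0,0,0,-5.5],[0,0,0,0,0,0,-5.6],[0,0.0366,0.005,0,0,0,0],[0,0.0366,0.005,0,0,0,0],[0,0.0366,0.005,0,0,0,0],[0,0.0366,0.005,0,0,0,0],[0,0.0366,0.005,0.01,0,0,0],[0,0.0366,0.005,0.01,0,0,0]]]}}

```text
clock: 44.52
position: [613.4, -102.0, 270.0]
ee_rot: [0.752, -0.659, -0.0, 0.0]
contact_force: [0.3, -0.4, 0.2]
gripper_width: 85.5
grasp_force: 0.0
```

Emit:
{"api": "servo_tool", "payload": {"commands": [[[0,0.0366,0.005,0.015,0,0,0],[0,0.0366,0.005,0.015,0,0,0],[0,0.0366,0.005,0.015,0,0,0],[0,0.0366,0.005,0.015,0,0,0],[0,0.0366,0.005,0.015,0,0,0],[0,0.0366,0.005,0.015,0,0,0],[0,0,0,0.04,0,0,0],[0,0,0,0.04,0,0,0],[0,0,0,0,0,0,0],[0,0,0,0,0,0,0]]]}}

```text
clock: 45.35
position: [610.8, -321.8, 97.6]
ee_rot: [0.752, -0.659, -0.003, 0.002]
contact_force: [0.5, 0.1, 1.7]
gripper_width: 85.4
grasp_force: 0.0
```

```bash
python3 plan.py 613.2,-321.9,15,187.5
```

```text
t 45.35 pos [ 610.8 -321.8   97.6] yaw -172.5 w 85.4 F [0.5 0.1 1.7] gf 0.0 q6 0.38
 turn [ 0.41  0.14 -0.01] shift mm [ 0.4 -2.3 82.6]
```

Emit:
{"api": "servo_tool", "payload": {"commands": [[[0,0,0,0.03,0,0,0],[0,0,0,0.024,0,0,0],[0,0,0,0,0,0,0],[0,0,0,0,0,0,0],[0,0,0,0,0,0,0]]]}}

```text
clock: 45.77
position: [615.1, -322.5, 50.2]
ee_rot: [0.752, -0.659, 0.003, -0.001]
contact_force: [0.4, 0.1, -1.1]
gripper_width: 85.7
grasp_force: 0.0
```

```bash
python3 plan.py 613.2,-321.9,15,187.5
```

```text
t 45.77 pos [ 615.1 -322.5   50.2] yaw -172.4 w 85.7 F [ 0.4  0.1 -1.1] gf 0.0 q6 0.38
 turn [-0.26 -0.19  0.09] shift mm [-0.8  1.8 35.2]
```

Emit:
{"api": "servo_tool", "payload": {"commands": [[[0,-0.0004,0.001,0.015,0,0,0],[0,0,0,0.012,0,0,0],[0,0,0,0.006,0,0,0],[0,0,0,0,0,0,0],[0,0,0,0,0,0,0],[0,0,0,0,0,0,0],[255,0,0,0,0,0,0],[255,0,0,0,0,0,0],[255,0,0,0,0,0,0],[255,0,0,0,0,0,0]]]}}

```text
clock: 46.6
position: [612.5, -322.0, 14.6]
ee_rot: [0.752, -0.659, 0.001, -0.0]
contact_force: [0.2, -0.2, 2.5]
gripper_width: 55.1
grasp_force: 66.0
```

Emit:
{"api": "servo_tool", "payload": {"commands": [[[255,0,0,0,0,0,0],[255,0,0,0,0,0,0]]]}}

```text
clock: 46.77
position: [612.5, -322.0, 14.6]
ee_rot: [0.752, -0.659, 0.001, -0.0]
contact_force: [1.2, 1.1, 3.8]
gripper_width: 54.7
grasp_force: 66.2
```

Emit:
{"api": "servo_tool", "payload": {"commands": [[[255,0,0,-0.01,0,0,0],[255,0,0,-0.03,0,0,0],[255,0,0,-0.04,0,0,0],[255,0,0,-0.04,0,0,0],[255,0,0,-0.04,0,0,0],[255,0,0,-0.04,0,0,0],[255,0,0,-0.04,0,0,0],[255,0,0,-0.04,0,0,0],[255,0,0,-0.015,0,0,0],[255,0,0,0,0,0,0]]]}}

```text
clock: 47.6
position: [612.8, -322.6, 315.2]
ee_rot: [0.752, -0.659, 0.005, -0.002]
contact_force: [0.3, -0.6, -1.3]
gripper_width: 54.8
grasp_force: 65.8
```

Emit:
{"api": "servo_tool", "payload": {"commands": [[[255,0,0,0,0,0,5.5],[255,0,0,0,0,0,5.5],[255,0,0,0,0,0,5.5],[255,0,0,0,0,0,5.6],[255,0,0,0,0,0,0],[255,0,0,0,0,0,0]]]}}

```text
clock: 48.1
position: [611.2, -321.5, 307.1]
ee_rot: [-0.612, 0.791, 0.001, -0.001]
contact_force: [1.1, 0.7, 0.1]
gripper_width: 54.6
grasp_force: 65.8
```

```bash
python3 plan.py 614.9,121.8,308,165.4
```

```text
t 48.1 pos [ 611.2 -321.5  307.1] yaw 165.5 w 54.6 F [1.1 0.7 0.1] gf 65.8 q6 -0.0
 turn [0.15 0.03 0.13] shift mm [-429.9  108.1   -0.9]
```

Emit:
{"api": "servo_tool", "payload": {"commands": [[[255,-0.0331,0.0083,0,0,0,0],[255,-0.0331,0.0083,0,0,0,0],[255,-0.0331,0.0083,0,0,0,0],[255,-0.0331,0.0083,0,0,0,0],[255,-0.0331,0.0083,0,0,0,0],[255,-0.0331,0.0083,0,0,0,0],[255,-0.0331,0.0083,0,0,0,0],[255,-0.0331,0.0083,0,0,0,0],[255,-0.0331,0.0083,0,0,0,0],[255,-0.0331,0.0083,0,0,0,0]]]}}

```text
clock: 48.93
position: [614.2, 21.1, 308.1]
ee_rot: [-0.612, 0.79, 0.0, -0.0]
contact_force: [1.1, -0.3, -0.9]
gripper_width: 54.9
grasp_force: 65.8
```

Emit:
{"api": "servo_tool", "payload": {"commands": [[[255,-0.0331,0.0083,0,0,0,0],[255,-0.0331,0.0083,0,0,0,0],[255,-0.0327,0.0083,0,0,0,0],[255,0,0,0.01,0,0,0],[255,0,0,0.01,0,0,0],[255,0,0,0.009,0,0,0],[255,0,0,0,0,0,0],[255,0,0,0,0,0,0],[255,0,0,0,0,0,0]]]}}

```text
clock: 49.68
position: [616.0, 120.3, 279.9]
ee_rot: [-0.611, 0.792, -0.0, 0.0]
contact_force: [-1.1, 0.8, 0.0]
gripper_width: 54.9
grasp_force: 65.8
```

```bash
python3 plan.py 614.9,121.8,270.6,165.4
python3 - <<'E'
from h import *
t=grab("top");s=grab("scene")
a=cv2.resize(t["frame"][110:230,225:345],None,fx=3.3,fy=3.3,interpolation=cv2.INTER_CUBIC)
b=cv2.resize(s["frame"][70:210,300:440],None,fx=2.83,fy=2.83,interpolation=cv2.INTER_CUBIC)
cv2.imwrite("pics/f1.png",np.hstack([a,b[:396]]))
E
```

```text
t 49.68 pos [616.  120.3 279.9] yaw 165.3 w 54.9 F [-1.1  0.8  0. ] gf 65.8 q6 -0.71
 turn [-0.04 -0.01 -0.07] shift mm [-1.2  1.5  9.3]
```

View pics/f1.png

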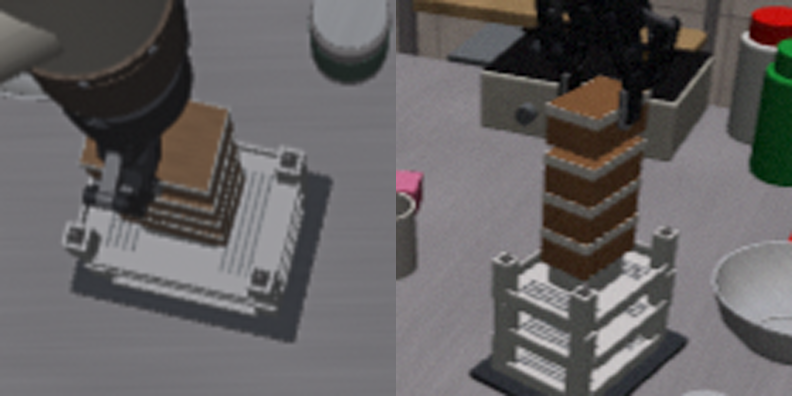

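The stack is straight: three cartons are in a column on the block and the fourth hovers just above at scene crop (597,100). All three trays are level and fully down.

Emit:
{"api": "servo_tool", "payload": {"commands": [[[255,-0.001,0.0012,0.003,0,0,0],[255,0,0,0.003,0,0,0],[255,0,0,0.002,0,0,0],[255,0,0,0,0,0,0],[255,0,0,0,0,0,0],[255,0,0,0,0,0,0]]]}}

```text
clock: 50.28
position: [614.9, 122.8, 271.6]
ee_rot: [-0.612, 0.791, -0.0, 0.0]
contact_force: [0.6, -0.1, -0.4]
gripper_width: 54.7
grasp_force: 65.8
```

Emit:
{"api": "servo_tool", "payload": {"commands": [[[255,0,0,0.001,0,0,0],[255,0,0,0,0,0,0],[255,0,0,0,0,0,0]]]}}

```text
clock: 50.53
position: [614.9, 122.8, 270.6]
ee_rot: [-0.612, 0.791, -0.0, 0.0]
contact_force: [0.1, -0.6, -0.9]
gripper_width: 54.8
grasp_force: 66.0
```

Emit:
{"api": "servo_tool", "payload": {"commands": [[[255,0.0008,0,0.0008,0,0,0],[255,0,0,0,0,0,0],[255,0,0,0,0,0,0]]]}}

```text
clock: 50.78
position: [614.9, 122.2, 270.6]
ee_rot: [-0.612, 0.791, -0.0, 0.001]
contact_force: [-0.0, -0.1, 2.1]
gripper_width: 54.9
grasp_force: 66.3
```

Emit:
{"api": "servo_tool", "payload": {"commands": [[[0,0,0,0,0,0,0],[0,0,0,0,0,0,0],[0,0,0,0,0,0,0],[0,0,0,0,0,0,0],[0,0,0,-0.01,0,0,0],[0,0,0,-0.03,0,0,0],[0,0,0,-0.04,0,0,0],[0,0,0,-0.01,0,0,0],[0,0,0,0,0,0,0],[0,0,0,0,0,0,0]]]}}

```text
clock: 51.62
position: [614.8, 122.1, 361.3]
ee_rot: [-0.611, 0.791, -0.0, 0.001]
contact_force: [0.8, -0.3, -0.5]
gripper_width: 85.0
grasp_force: 0.0
```

Emit:
{"api": "servo_tool", "payload": {"commands": [[[0,0.035,0,0,0,0,0],[0,0.035,0,0,0,0,0],[0,0.035,0,0,0,0,0],[0,0.035,0,0,0,0,0],[0,0.035,0,0,0,0,0],[0,0.035,0,0,0,0,0],[0,0,0,0,0,0,0],[0,0,0,0,0,0,0],[0,0,0,0,0,0,0],[0,0,0,0,0,0,0]]]}}

```text
clock: 52.45
position: [561.8, -80.5, 359.0]
ee_rot: [-0.612, 0.791, 0.0, -0.0]
contact_force: [0.4, 0.7, -0.8]
gripper_width: 85.3
grasp_force: 0.0
```

```bash
python3 - <<'E'
from h import *
t=grab("top");s=grab("scene")
H,S,V=cv2.split(cv2.cvtColor(t["frame"],cv2.COLOR_BGR2HSV))
br=((H<20)&(S>70)&(V>90)).astype(np.uint8)*255; br[:110]=0;br[230:]=0;br[:,:240]=0;br[:,340:]=0
print(rect(br,t,296))
a=cv2.resize(t["frame"][110:230,225:345],None,fx=3.3,fy=3.3,interpolation=cv2.INTER_CUBIC)
b=cv2.resize(s["frame"][70:210,300:440],None,fx=2.83,fy=2.83,interpolation=cv2.INTER_CUBIC)
cv2.imwrite("pics/f2.png",np.hstack([a,b[:396]]))
E
python3 chk.py 147
```

```text
[]h.py:36: RuntimeWarning: invalid value encountered in scalar divide
  cu,cv_=x0+(k*xx).sum()/k.sum(),y0+(k*yy).sum()/k.sum()
Traceback (most recent call last):
  File "chk.py", line 9, in <module>
    chk(float(sys.argv[1]))
    ~~~^^^^^^^^^^^^^^^^^^^^
  File "chk.py", line 7, in chk
    pr=proj(t,[np.r_[np.array([cx,cy])+R@np.array(M[k]),z] for k in "bcd"]);h=holes(t,pr)
                                                                              ~~~~~^^^^^^
  File "h.py", line 37, in holes
    x0,y0=int(round(cu)),int(round(cv_))
              ~~~~~^^^^
ValueError: cannot convert float NaN to integer
```

View pics/f2.png

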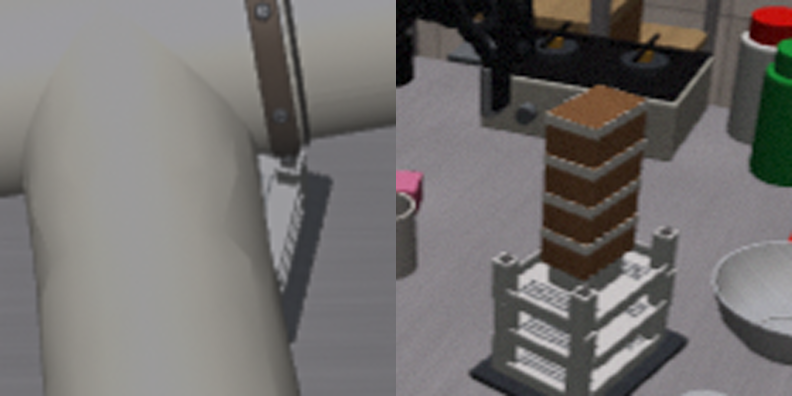

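The scene view shows four cartons in one straight column on three seated trays, with the arm clear of everything. I hand in.

```bash
python3 -c "
from bench import ticket;print(ticket.job_done())"
```

```text
the job is handed in; nothing more can be done
None
```

I handed the job in at about 52 s on the robot's clock, with all three trays seated on the stand and all four cartons in one straight, centred column on the top tray's block; the hand-in returned no verdict, so the result is not confirmed.

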